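Put the lids back on the kitchen canisters

ROBOT

A 6-joint arm with a two-finger parallel gripper is mounted at the origin on the work surface. World frame = base frame: x ahead of the robot, y to its left, z up, the work surface at z = 0. Lengths are in m, angles in rad, forces in N, time in s.
With the tool pointing down it reaches from about 0.375 to 0.9 m from the base axis. Payload 3.1 kg.
Tool frame: the origin (TCP) lies midway between the tips of the shut fingers; the grasp point (between the pads) lies 19 mm behind it; z points along the fingers, y is the direction in which the jaws open and shut (so a half turn about z gives the same grasp; the last joint's range is limited). The gripper opens to 85 mm and grips with 20 to 120 N. Pads are 22 mm wide; open, the fingers measure 114 mm over their backs; the gripper's body (76 mm by 85 mm) begins 54 mm behind the grasp point. The pads swing forward as they close: fully open they stand 13 mm farther back than shut.
Start: joints at [1.058, 0.527, 1.433, -0, 1.181, -0.178], TCP at [0.205, 0.59, 0.231] pointing down, gripper open.
Joint ranges: [-3.08, 3.08], [-0.75, 2.2], [0.22, 2.44], [-1.43, 4.57], [0, 2.65], [-2.85, 2.85]. Speed limits (rad/s): [2.79, 2.79, 3.14, 3.14, 3.14, 3.14].

INTERFACE

Orientations are given as a unit quaternion [x, y, z, w].
In Python, from station import manip gives the robot as it stands.
- The arm moves only by the tool servo_tool, never from a script. Its argument "motion" is a list of rows, each a list of 7 numbers: the shift along the tool's x, y, z in mm, then the turn, a rotation vector about the tool's x, y, z in rad, then the opening, from -1 (shut) to 1 (fully open), so that 0 is half open. In form: [[x, y, z, rx, ry, rz, hand], ...]. A call has 1 to 12 rows; each row shifts and turns the pose as measured when the row begins, along the tool's axes as they then stand; what a row does not reach is not made up. A row lasts 1/12 s, in which the tool goes at most 41.7 mm and 7.16 degrees, less where a joint would pass 70% of its speed; a pose out of reach is approached as far as the arm can. A call with a gripper value outside its range is refused whole. The fingers move at their own pace and stop on an object; "grip_force" is the grip in N (left out, the last holds). Time passes only in rows, so rows that do not move let the fingers close. It gives the time, the measured TCP pose, the force and the opening at its end, in the units of the state.
- manip.sense(): the state, without advancing time (a new reading comes with each control period).
- manip.snapshot(name): name is "side" or "top"; returns a dict with "frame" (420x560x3 uint8, red, green, blue), "mtx" (3x3 intrinsics, pixels), "dist_coeffs" ([k1, k2, p1, p2, k3] as OpenCV has them; the pictures are not rectified), "world_from_camera" (4x4, takes a point from camera to world coordinates). Camera axes: x right, y up, looking along -z (the intrinsics and any distortion apply to the point x, -y, -z); pixel columns grow to the right and rows downward; lengths in m; the calibration is good to about 2 mm. A picture is of the moment at which its call begins. There is no depth.
- manip.sign_off(): hands the job in, once; it reports no verdict.
The state is a dict: "t": time; "q": joint angles; "qd": joint speeds; "tau": joint torques, N m; "tcp_pos": TCP position; "tool_rot": TCP orientation; "force": force on the tool from outside, world axes, zero at the start; "ft_torque": the same for the moment, N m; "finger_gap": opening from 0.0 (shut) to 1.0 (fully open).
Only numpy, scipy, OpenCV 4.12 (cv2) and the standard library are available. Lean on these libraries where they do the work, as an engineer would, in place of code of your own. Each camera call takes 0.05 s, during which the arm holds its last target.

TASK

Four open stoneware canisters and their four wooden lids stand mixed up on the worktop. Put each lid on the canister whose shape and size it fits, setting it down gently until it is fully home: plug inside the mouth, plate lying flat on the rim. Leave the canisters upright where they stand, and do not disturb the mug or the jar of spread.

Things in the scene. Friction and masses are not known exactly. Their poses are not given: they have to be found in the camera images.
- lid_large: Large round wooden lid, lying plug down. From below: tapered plug 12 mm deep, flat plate 8 mm thick (top 20 mm above the underside), upright round knob at its middle, 26 mm in diameter, 28 mm tall, to grip. Plate 112 mm in diameter. Plug 77 mm across at its foot, 89 mm at its top. Origin: centre of the plug's underside; z up.
- lid_small: Small round wooden lid, lying plug down. From below: tapered plug 12 mm deep, flat plate 8 mm thick (top 20 mm above the underside), upright round knob at its middle, 26 mm in diameter, 28 mm tall, to grip. Plate 76 mm in diameter. Plug 41 mm across at its foot, 53 mm at its top. Origin: centre of the plug's underside; z up.
- lid_square: Square wooden lid, lying plug down. From below: tapered plug 12 mm deep, flat plate 8 mm thick (top 20 mm above the underside), upright round knob at its middle, 26 mm in diameter, 28 mm tall, to grip. Plate 88 x 88 mm. Plug 53 x 53 mm at its foot, 65 x 65 mm at its top. x along one side (a quarter turn makes no difference). Origin: centre of the plug's underside; z up.
- lid_oblong: Oblong (rectangular) wooden lid, lying plug down. From below: tapered plug 12 mm deep, flat plate 8 mm thick (top 20 mm above the underside), upright round knob at its middle, 26 mm in diameter, 28 mm tall, to grip. Plate 124 x 76 mm. Plug 89 x 41 mm at its foot, 101 x 53 mm at its top. x along the long side (a half turn makes no difference). Origin: centre of the plug's underside; z up.
- jar_large: Large round canister, open at the top and empty, grey stoneware, 80 mm tall, walls 6 mm, 0.4 to 0.95 kg, standing loose. Outer diameter 108 mm, mouth 96 mm. Origin: centre of its underside; z up. With its lid fully home the underside of the plug is 68 mm above this origin.
- jar_small: Small round canister, open at the top and empty, grey stoneware, 66 mm tall, walls 6 mm, 0.4 to 0.95 kg, standing loose. Outer diameter 72 mm, mouth 60 mm. Origin: centre of its underside; z up. With its lid fully home the underside of the plug is 54 mm above this origin.
- jar_square: Square canister, open at the top and empty, grey stoneware, 72 mm tall, walls 6 mm, 0.4 to 0.95 kg, standing loose. 84 x 84 mm outside, mouth 72 x 72 mm. x along one side (a quarter turn makes no difference). Origin: centre of its underside; z up. With its lid fully home the underside of the plug is 60 mm above this origin.
- jar_oblong: Oblong (rectangular) canister, open at the top and empty, grey stoneware, 60 mm tall, walls 6 mm, 0.4 to 0.95 kg, standing loose. 120 x 72 mm outside, mouth 108 x 60 mm. x along the long side (a half turn makes no difference). Origin: centre of its underside; z up. With its lid fully home the underside of the plug is 48 mm above this origin.
- mug: Blue ceramic mug, 76 mm across and 85 mm tall, with a handle; to be left alone. Origin: centre of its underside.
- spread_jar: Closed amber glass jar with a white cap, 66 mm across and 100 mm tall; to be left alone. Origin: centre of its underside.
Not all that is in view belongs to the job. Leave any turquoise look-alike of the lid_oblong alone. Leave any purple look-alike of the jar_small alone.

How it is judged:
By the outcome, as a careful person would: the job done as asked, in the order asked, and still so for the second after the job is handed in, with the robot touching nothing.
It also fails if it takes over 115 s, if anything falls off the work surface, if the arm or the gripper's body presses on something with over 40 N, if the wrist force passes 120 N, or if a joint passes its speed limit or range.

## Working session

There is one attempt and no reset: what is moved stays moved. The work goes in short steps, Python scripts to look and compute and a tool call to move; the robot and the scene stay as the last step left them, time stands still between calls to the robot, and variables do not carry over. Pictures are saved under pics/ and viewed, and the job is handed in when it is done.

Besides the shell and the picture viewer there is one more tool, called after "Request:" as name(argument=value, ...) on one line, values as JSON. servo_tool: Moves the arm, as the interface text tells. Its arguments: {"type":"object","properties":{"motion":{"type":"array"},"grip_force":{"type":"number"}},"required":["motion"]}

```bash
ls; mkdir -p pics; python3 - <<'E'
from station import manip
import cv2,pickle
s=manip.sense(); print({k:s[k] for k in('t','tcp_pos','tool_rot','finger_gap','force')})
for n in('top','side'):
    d=manip.snapshot(n); pickle.dump(d,open(f'pics/{n}0.pkl','wb')); cv2.imwrite(f'pics/{n}0.png',d['frame'][:,:,::-1]); print(n,d['mtx'],d['dist_coeffs'],d['world_from_camera'])
E
```

```text
pics
{'t': 0.0, 'tcp_pos': array([0.20438032, 0.58987497, 0.23032942]), 'tool_rot': array([ 1.66118051e-01,  9.86105265e-01, -1.03166956e-03, -3.68044857e-04]), 'finger_gap': 0.9984891189326179, 'force': array([ 0.34969708, -0.38407385,  0.92363861])}
top [[474.63919005   0.         274.4004689 ]
 [  0.         474.63919005 206.35207256]
 [  0.           0.           1.        ]] [0.04279843 0.         0.         0.         0.        ] [[ 0.02511888  0.99266245 -0.11828062  0.40565005]
 [-0.99947499  0.02735929  0.01735574 -0.02154902]
 [ 0.02046446  0.11778257  0.99282852  1.47203315]
 [ 0.          0.          0.          1.        ]]
side [[511.84814348   0.         284.83768794]
 [  0.         511.84814348 208.20399305]
 [  0.           0.           1.        ]] [0.00650705 0.         0.         0.         0.        ] [[ 0.98802721  0.05699127 -0.14336748  0.33123977]
 [-0.15309036  0.47733189 -0.8652847  -1.4738603 ]
 [ 0.0191202   0.876873    0.48034171  0.84839082]
 [ 0.          0.          0.          1.        ]]
```

View pics/top0.png

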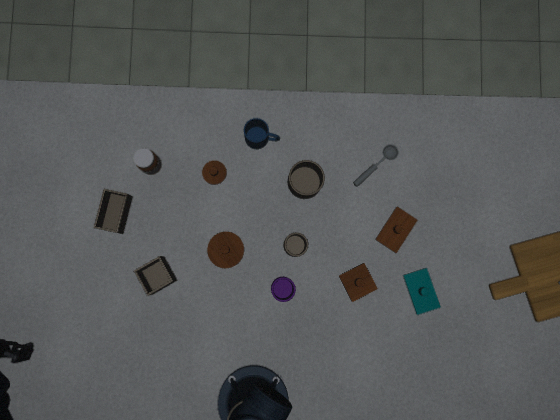

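View pics/side0.png

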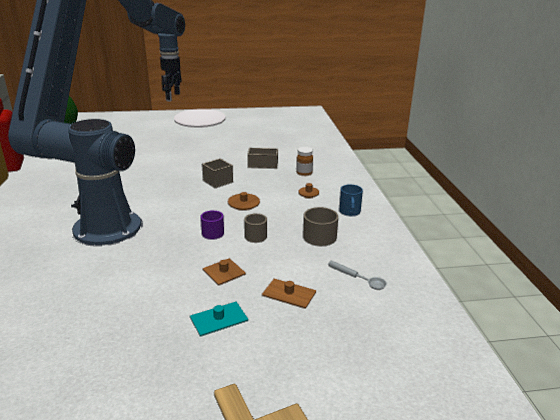

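```bash
python3 - <<'E'
import cv2
im=cv2.imread('pics/top0.png')
c=cv2.resize(im[150:310,85:285],None,fx=4,fy=4,interpolation=cv2.INTER_CUBIC); cv2.imwrite('pics/cA.png',cv2.convertScaleAbs(c,alpha=1.6))
c=cv2.resize(im[150:310,255:455],None,fx=4,fy=4,interpolation=cv2.INTER_CUBIC); cv2.imwrite('pics/cB.png',cv2.convertScaleAbs(c,alpha=1.6))
im=cv2.imread('pics/side0.png')
c=cv2.resize(im[135:335,180:400],None,fx=3,fy=3,interpolation=cv2.INTER_CUBIC); cv2.imwrite('pics/cC.png',cv2.convertScaleAbs(c,alpha=1.3))
E
```

```text
(no output)
```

View pics/cA.png

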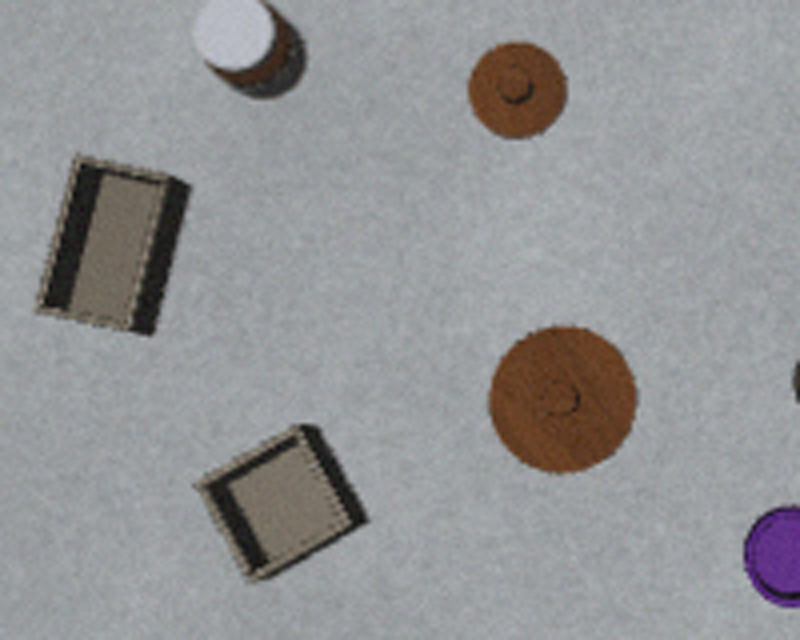

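View pics/cB.png

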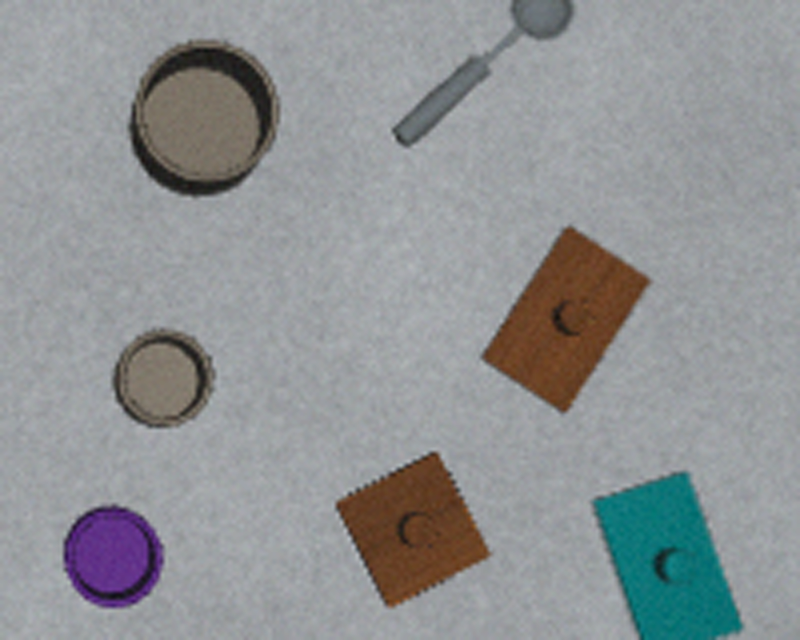

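View pics/cC.png

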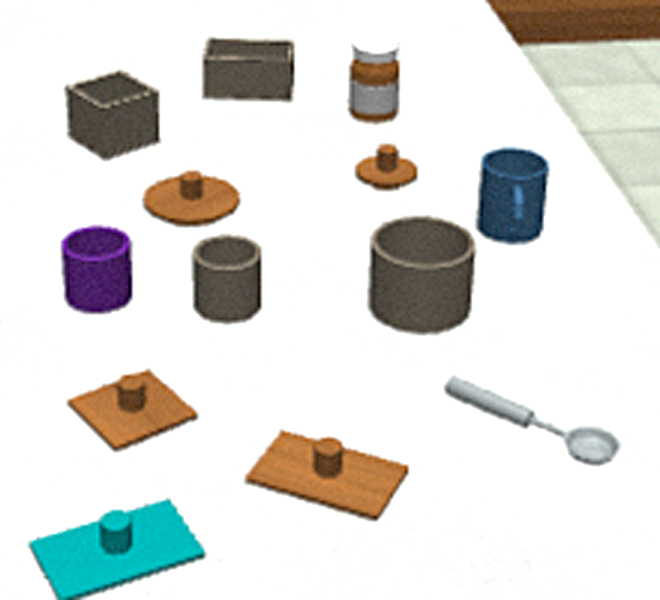

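```bash
cat > h.py <<'E'
import cv2,numpy as np,pickle
def cast(d,px,z):
    px=np.asarray(px,float).reshape(-1,1,2)
    n=cv2.undistortPoints(px,d['mtx'],np.array(d['dist_coeffs'])).reshape(-1,2)
    T=d['world_from_camera']; v=np.c_[n[:,0],-n[:,1],-np.ones(len(n))]@T[:3,:3].T
    return (T[:3,3]+v*((z-T[2,3])/v[:,2])[:,None])[:,:2]
def proj(d,P):
    T=d['world_from_camera']; C=(np.atleast_2d(P)-T[:3,3])@T[:3,:3]
    C=C*[1,-1,-1]
    return cv2.projectPoints(C,np.zeros(3),np.zeros(3),d['mtx'],np.array(d['dist_coeffs']))[0].reshape(-1,2)
H=dict(lid_large=.02,lid_small=.02,lid_square=.02,lid_oblong=.02,jar_large=.08,jar_small=.066,jar_square=.072,jar_oblong=.06)
def outline(d,seed,r,kind,K=6):
    x0,y0=int(seed[0]-r),int(seed[1]-r)
    c=cv2.GaussianBlur(d['frame'],(3,3),0)[y0:y0+2*r,x0:x0+2*r]
    c=cv2.resize(c,None,fx=K,fy=K,interpolation=cv2.INTER_LINEAR).astype(int)
    R,G,B=c[...,0],c[...,1],c[...,2]
    m=(R-B>22) if kind=='lid' else ((R-B>6)&(R+G+B>150))
    m=m.astype(np.uint8)
    n,l,st,ce=cv2.connectedComponentsWithStats(m)
    if kind=='lid':
        i=1+np.argmax(st[1:,4]); m=(l==i).astype(np.uint8)
    else:
        for i in range(1,n):
            if st[i,4]<60: m[l==i]=0
    p=cv2.findNonZero(m).reshape(-1,2)
    h=cv2.convexHull(p).reshape(-1,2)
    return (h+.5)/K-.5+[x0,y0], m
def measure(d,name,seed,r,dz=0):
    h,m=outline(d,seed,r,name[:3]); w=cast(d,h,H[name]+dz)
    if 'large' in name or 'small' in name:
        # resample hull edges evenly
        (cx,cy),(a,b),_=cv2.fitEllipse((w*1000).astype(np.float32)); return np.array([cx,cy]),(a,b),0
    rc=cv2.minAreaRect((w*1000).astype(np.float32)); (c,s,a)=rc
    a=a if s[0]>=s[1] else a+90
    return np.array(c),s,(a+90)%180-90   # long side direction, deg
SE=dict(lid_large=(226,250),lid_small=(214,172),lid_square=(358,282),lid_oblong=(397,229),jar_large=(306,179),jar_small=(295,245),jar_square=(156,275),jar_oblong=(113,211))
E
python3 - <<'E'
from h import *
d=pickle.load(open('pics/top0.pkl','rb')); s=pickle.load(open('pics/side0.pkl','rb'))
tiles=[]
im=s['frame'][:,:,::-1].copy(); im=cv2.resize(im,None,fx=3,fy=3)
SZ=dict(lid_square=(88,88),lid_oblong=(124,76),jar_square=(84,84),jar_oblong=(120,72),lid_large=112,lid_small=76,jar_large=108,jar_small=72)
res={}
for n,se in SE.items():
    r=26 
    c,sz,a=measure(d,n,se,r); print(n,c.round(1),np.round(sz,1),round(a,1)); res[n]=(c,a)
    if isinstance(SZ[n],int):
        t=np.linspace(0,6.28,40); o=np.c_[np.cos(t),np.sin(t)]*SZ[n]/2
    else:
        o=np.array([[1,1],[-1,1],[-1,-1],[1,-1]])*np.array(SZ[n])/2; q=np.radians(a); o=o@np.array([[np.cos(q),np.sin(q)],[-np.sin(q),np.cos(q)]])
    P=np.c_[(o+c)/1000,np.full(len(o),H[n])]
    cv2.polylines(im,[np.round((proj(s,P)+.5)*3).astype(int)],True,(0,0,255),1)
    h,m=outline(d,se,r,n[:3]); tiles.append(cv2.resize(m*255,(190,190)))
cv2.imwrite('pics/m.png',np.vstack([np.hstack(tiles[:4]),np.hstack(tiles[4:])]))
cv2.imwrite('pics/ov.png',im[405:1005,540:1200])
pickle.dump(res,open('pics/res.pkl','wb'))
# knob check
E
```

```text
lid_large [443.   99.3] [109.  109.8] 0
lid_small [681.  143.8] [72.8 73. ] 0
lid_square [ 355.1 -306. ] [87.4 87.1] 27.7
lid_oblong [ 518.2 -422.8] [ 74.4 122.7] -32.6
jar_large [ 661.7 -138.5] [103.6 105.3] 0
jar_small [ 462.6 -111.7] [68.5 69.5] 0
jar_square [360.9 300.2] [83.5 82.8] 31.3
jar_oblong [549.  439.5] [ 70.4 118.2] -10.2
```

View pics/m.png

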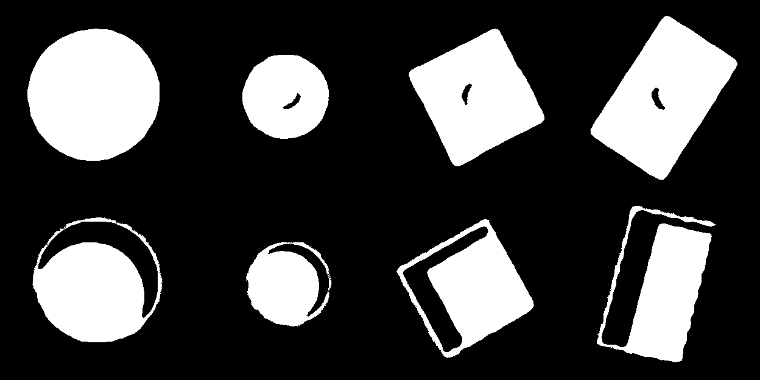

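View pics/ov.png

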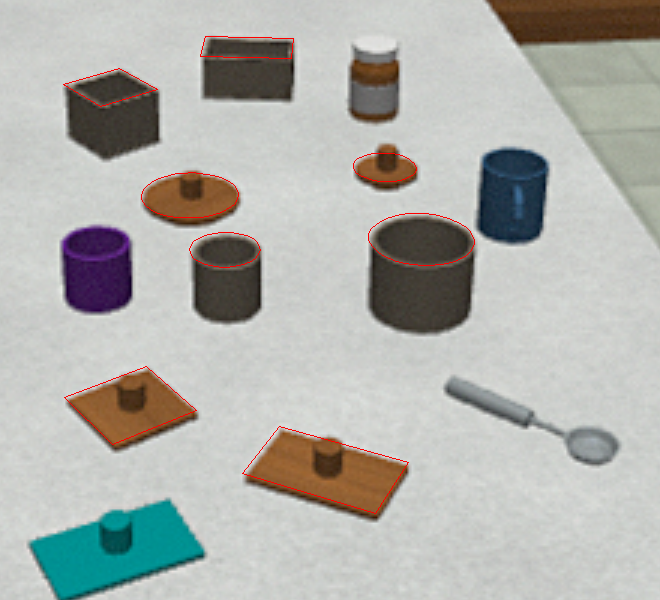

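The top view shows lid_large at (226,250), lid_small (214,172), lid_square (358,282) and lid_oblong (397,229). The jars are jar_large (306,179), jar_small (295,245), jar_square (156,275) and jar_oblong (113,211).
Look-alikes: the turquoise oblong at (422,290) could pass for lid_oblong, but I take the brown one at (397,229). The purple pot at (283,289) could pass for jar_small, but I take the grey one at (295,245). For the other pairs, measured sizes decide: 109 vs 73 mm for the round lids, and 105 vs 69 mm for the round jars. The crops confirm the colours. In the side view the overlay sits about 1 px high but otherwise agrees.

```bash
cat > go.py <<'E'
import sys,numpy as np
from scipy.spatial.transform import Rotation as Ro
from station import manip
# args x y z(mm) alpha_deg|-  : remaining motion in tool axes
s=manip.sense(); R=Ro.from_quat(s['tool_rot']); M=R.as_matrix()
al=np.degrees(np.arctan2(M[1,0],M[0,0]))
print('t',round(s['t'],2),'tcp',(1000*s['tcp_pos']).round(1),'alpha',al.round(1),'F',s['force'].round(1),'gap',round(s['finger_gap'],3),'q1,q6',s['q'][[0,5]].round(2))
for k in sys.argv[1:]:
    a=k.split(',') ; p=np.array(a[:3],float); t=al if a[3]=='-' else float(a[3]); t=np.radians(t)
    T=np.array([[np.cos(t),np.sin(t),0],[np.sin(t),-np.cos(t),0],[0,0,-1]])
    rv=Ro.from_matrix(M.T@T).as_rotvec()
    print('shift',(M.T@(p-1000*s['tcp_pos'])).round(1),'turn',rv.round(3))
E
python3 go.py 443,99.3,200,103
python3 - <<'E'
from h import *
d=pickle.load(open('pics/top0.pkl','rb'))
for n in ('lid_large','lid_small','jar_large','jar_small'):
    h,m=outline(d,SE[n],26,n[:3]); w=cast(d,h,H[n])*1000
    print(n,cv2.minEnclosingCircle(w.astype(np.float32)))
E
```

```text
t 0.1 tcp [204.4 589.9 230.4] alpha 160.9 F [-0.3 -0.4  0.1] gap 0.998 q1,q6 [ 1.06 -0.18]
shift [-386.2 -385.3   31. ] turn [-2.00e-03  1.00e-03  1.01e+00]
lid_large ((443.1307067871094, 99.30526733398438), 55.06707000732422)
lid_small ((680.9585571289062, 143.83045959472656), 36.75326156616211)
jar_large ((660.8919677734375, -138.3585205078125), 53.06901168823242)
jar_small ((462.6171569824219, -111.67847442626953), 35.08208084106445)
```

Request:
servo_tool(motion=[[-28, -28, 2, 0, 0, 0, 0.4], [-28, -28, 2, 0, 0, 0, 0.4], [-28, -28, 2, 0, 0, 0, 0.4], [-28, -28, 2, 0, 0, 0, 0.4], [-28, -28, 2, 0, 0, 0, 0.4], [-28, -28, 2, 0, 0, 0, 0.4], [-28, -28, 2, 0, 0, 0, 0.4], [-28, -28, 2, 0, 0, 0, 0.4], [-28, -28, 2, 0, 0, 0, 0.4], [-28, -28, 2, 0, 0, 0, 0.4], [-28, -28, 2, 0, 0, 0, 0.4], [-28, -28, 2, 0, 0, 0, 0.4]], grip_force=40)

```text
t: 1.1
tcp_pos: [0.4159, 0.153, 0.2011]
tool_rot: [0.158, 0.987, 0.001, -0.002]
force: [0.7, -0.1, 0.6]
finger_gap: 0.699
```

```bash
python3 go.py 443,99.3,100,-
```

```text
t 1.1 tcp [415.9 153.  201.1] alpha 161.9 F [ 0.7 -0.1  0.6] gap 0.699 q1,q6 [ 0.1  -1.16]
shift [-42.8 -42.8 100.9] turn [ 0.001 -0.004 -0.   ]
```

Request:
servo_tool(motion=[[-14, -14, 20, 0, 0, 0, 0.2], [-14, -14, 25, 0, 0, 0, 0.2], [-14, -14, 25, 0, 0, 0, 0.2], [0, 0, 25, 0, 0, 0, 0.2], [0, 0, 0, 0, 0, 0, 0.2], [0, 0, 0, 0, 0, 0, 0.2]])

```text
t: 1.6
tcp_pos: [0.4518, 0.0887, 0.1035]
tool_rot: [0.164, 0.986, 0.001, 0.003]
force: [-0.2, 0.5, 0.3]
finger_gap: 0.599
```

```bash
python3 go.py 443,99.3,24,-; cat > look.py <<'E'
import sys,cv2,pickle
from station import manip
n,x,y,w,h,k,out=sys.argv[1],*map(int,sys.argv[2:7]),sys.argv[7]
d=manip.snapshot(n); pickle.dump(d,open(f'pics/{out}.pkl','wb'))
c=cv2.resize(d['frame'][y:y+h,x:x+w,::-1],None,fx=k,fy=k,interpolation=cv2.INTER_CUBIC)
cv2.imwrite(f'pics/{out}.png',cv2.convertScaleAbs(c,alpha=1.4))
E
python3 look.py side 170 100 220 150 3 a1
```

```text
t 1.6 tcp [451.8  88.7 103.5] alpha 161.1 F [-0.2  0.5  0.3] gap 0.599 q1,q6 [-0.05 -1.29]
shift [12.3  6.9 79.4] turn [0.003 0.006 0.   ]
```

View pics/a1.png

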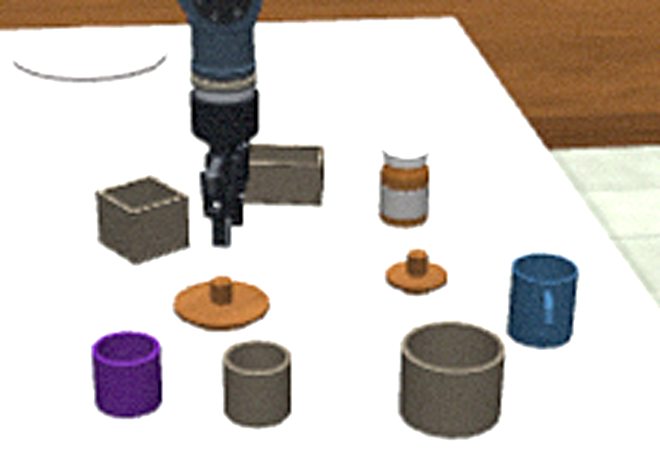

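The side view shows the fingers above the large lid at (222,240), slightly past its knob at (221,290) in crop pixels. I'll correct and descend.

Request:
servo_tool(motion=[[6, 3, 0, 0, 0.003, 0, 0.2], [5, 3, 0, 0, 0, 0, 0.2], [1, 1, 20, 0, 0, 0, 0.2], [0, 0, 16, 0, 0, 0, 0.2], [0, 0, 10, 0, 0, 0, 0.2], [0, 0, 0, 0, 0, 0, 0.2]])

```text
t: 2.15
tcp_pos: [0.4436, 0.1057, 0.0644]
tool_rot: [0.16, 0.987, 0.003, 0.009]
force: [0.1, -1.0, 0.6]
finger_gap: 0.602
```

```bash
python3 go.py 443,99.3,24,-
```

```text
t 2.15 tcp [443.6 105.7  64.4] alpha 161.6 F [ 0.1 -1.   0.6] gap 0.602 q1,q6 [-0.01 -1.27]
shift [-0.8 -6.5 40.3] turn [0.008 0.016 0.   ]
```

Request:
servo_tool(motion=[[0, -4, 0, 0.004, 0.008, 0, 0.2], [0, -1, 0, 0.002, 0.004, 0, 0.2], [0, 0, 0, 0, 0, 0, 0.2], [0, 0, 0, 0, 0, 0, 0.2]])

```text
t: 2.48
tcp_pos: [0.4423, 0.1028, 0.0681]
tool_rot: [0.158, 0.987, 0.001, 0.004]
force: [0.8, -0.1, -0.4]
finger_gap: 0.599
```

```bash
python3 go.py 443,99.3,24,-
```

```text
t 2.48 tcp [442.3 102.8  68.1] alpha 161.8 F [ 0.8 -0.1 -0.4] gap 0.599 q1,q6 [-0.02 -1.27]
shift [-1.4 -3.2 44.1] turn [0.003 0.008 0.   ]
```

Request:
servo_tool(motion=[[0, -2, 12, 0.002, 0.004, 0, 0.2], [0, -1, 10, 0, 0, 0, 0.2], [0, 0, 6, 0, 0, 0, 0.2], [0, 0, 4, 0, 0, 0, 0.2], [0, 0, 0, 0, 0, 0, 0.2]])

```text
t: 2.9
tcp_pos: [0.4447, 0.0998, 0.0382]
tool_rot: [0.158, 0.987, 0.001, 0.006]
force: [-0.1, -0.0, -0.0]
finger_gap: 0.598
```

```bash
python3 go.py 443,99.3,24,-
```

```text
t 2.9 tcp [444.7  99.8  38.2] alpha 161.8 F [-0.1 -0.  -0. ] gap 0.598 q1,q6 [-0.03 -1.28]
shift [ 1.6 -1.  14.2] turn [0.004 0.012 0.   ]
```

Request:
servo_tool(motion=[[-1, -1, 7, 0.002, 0.008, 0, 0.2], [0, 0, 5, 0, 0.003, 0, 0.2], [0, 0, 2, 0, 0, 0, 0.2], [0, 0, 1, 0, 0, 0, 0.2]])

```text
t: 3.23
tcp_pos: [0.4464, 0.0984, 0.0227]
tool_rot: [0.158, 0.987, 0.001, 0.001]
force: [0.3, -0.1, -0.5]
finger_gap: 0.603
```

```bash
python3 go.py 443,99.3,24,-
```

```text
t 3.23 tcp [446.4  98.4  22.7] alpha 161.8 F [ 0.3 -0.1 -0.5] gap 0.603 q1,q6 [-0.03 -1.29]
shift [ 3.6 -0.2 -1.3] turn [0.002 0.002 0.   ]
```

Request:
servo_tool(motion=[[2, 0, -1, 0, 0, 0, 0.2], [1, 0, 0, 0, 0, 0, 0.2], [0, 0, 0, 0, 0, 0, -0.5], [0, 0, 0, 0, 0, 0, -1], [0, 0, 0, 0, 0, 0, -1], [0, 0, 0, 0, 0, 0, -1], [0, 0, 0, 0, 0, 0, -1]], grip_force=50)

```text
t: 3.82
tcp_pos: [0.443, 0.0996, 0.024]
tool_rot: [0.158, 0.987, 0.001, 0.001]
force: [0.4, 0.1, -0.5]
finger_gap: 0.282
```

```bash
python3 go.py 443,99.3,24,-
```

```text
t 3.82 tcp [443.   99.6  24. ] alpha 161.8 F [ 0.4  0.1 -0.5] gap 0.282 q1,q6 [-0.03 -1.28]
shift [-0.1 -0.2 -0. ] turn [0.002 0.002 0.   ]
```

Request:
servo_tool(motion=[[0, 0, 0, 0, 0, 0, -1], [0, 0, -6, 0, 0, 0, -1], [0, 0, -12, 0, 0, 0, -1], [0, 0, -20, 0, 0, 0, -1], [0, 0, -30, 0, 0, 0, -1], [0, 0, -30, 0, 0, 0, -1], [0, 0, -30, 0, 0, 0, -1], [0, 0, -20, 0, 0, 0, -1], [0, 0, 0, 0, 0, 0, -1]])

```text
t: 4.57
tcp_pos: [0.4406, 0.0993, 0.1786]
tool_rot: [0.158, 0.987, 0.0, -0.002]
force: [1.1, -0.1, -0.6]
finger_gap: 0.286
```

```bash
python3 look.py side 170 100 220 150 3 a2;python3 go.py 661.3,-138.4,180,-
```

```text
t 4.62 tcp [439.9  99.3 177.2] alpha 161.8 F [ 0.  -0.4 -0.4] gap 0.286 q1,q6 [-0.03 -1.28]
shift [-284.6 -156.5   -4.5] turn [-0.001 -0.006  0.   ]
```

View pics/a2.png

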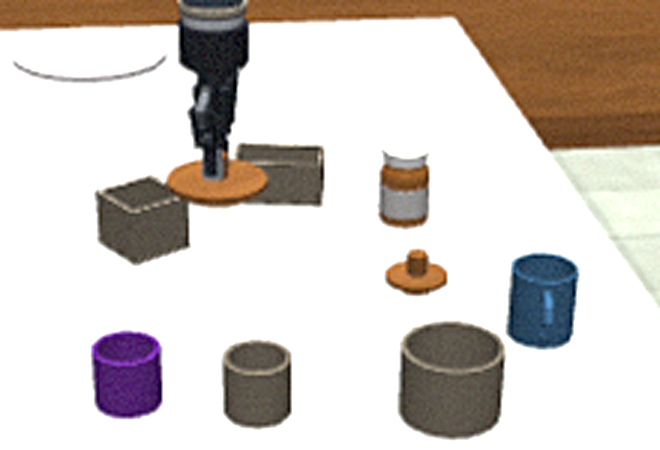

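The large lid hangs level from the gripper at crop (217,181). Next I carry it to jar_large.

Request:
servo_tool(motion=[[-16, -9, 0, 0, 0, 0, -1], [-28, -16, 0, 0, 0, 0, -1], [-32, -18, 0, 0, 0, 0, -1], [-32, -18, 0, 0, 0, 0, -1], [-32, -18, 0, 0, 0, 0, -1], [-32, -18, 0, 0, 0, 0, -1], [-32, -18, 0, 0, 0, 0, -1], [-28, -16, 0, 0, 0, 0, -1], [-20, -10, 0, 0, 0, 0, -1], [-12, -6, 0, 0, 0, 0, -1], [-6, -3, 0, 0, 0, 0, -1], [0, 0, 0, 0, 0, 0, -1]])

```text
t: 5.62
tcp_pos: [0.6423, -0.1354, 0.149]
tool_rot: [0.157, 0.987, 0.002, -0.023]
force: [0.8, 0.7, -0.6]
finger_gap: 0.287
```

```bash
python3 go.py 661.3,-138.4,110,-
```

```text
t 5.62 tcp [ 642.3 -135.4  149. ] alpha 161.9 F [ 0.8  0.7 -0.6] gap 0.287 q1,q6 [-0.38 -1.63]
shift [-20.8   3.2  38. ] turn [-0.003 -0.046  0.   ]
```

Request:
servo_tool(motion=[[-10, 2, -4, -0.001, -0.02, 0, -1], [-6, 1, -2, 0, -0.012, 0, -1], [-3, 0, 0, 0, -0.006, 0, -1], [-1, 0, 0, 0, 0, 0, -1], [0, 0, 0, 0, 0, 0, -1]])

```text
t: 6.03
tcp_pos: [0.6596, -0.1343, 0.1513]
tool_rot: [0.156, 0.988, 0.001, -0.007]
force: [0.4, -0.1, -0.2]
finger_gap: 0.289
```

```bash
python3 go.py 661.3,-138.4,110,-
```

```text
t 6.03 tcp [ 659.6 -134.3  151.3] alpha 162.0 F [ 0.4 -0.1 -0.2] gap 0.289 q1,q6 [-0.37 -1.62]
shift [-3.4 -3.3 41.2] turn [ 0.    -0.014 -0.   ]
```

Request:
servo_tool(motion=[[-2, -2, 10, 0, -0.008, 0, -1], [-1, -1, 10, 0, -0.004, 0, -1], [0, 0, 8, 0, -0.002, 0, -1], [0, 0, 6, 0, 0, 0, -1], [0, 0, 2, 0, 0, 0, -1], [0, 0, 0, 0, 0, 0, -1]])

```text
t: 6.53
tcp_pos: [0.6607, -0.1353, 0.1146]
tool_rot: [0.155, 0.988, 0.0, 0.0]
force: [-0.8, 1.3, -1.4]
finger_gap: 0.286
```

```bash
python3 go.py 661.3,-138.4,92,-; python3 look.py side 220 100 220 150 3 a3; python3 look.py top 220 120 160 120 5 a3t
```

```text
t 6.53 tcp [ 660.7 -135.3  114.6] alpha 162.2 F [-0.8  1.3 -1.4] gap 0.286 q1,q6 [-0.37 -1.63]
shift [-1.5 -2.8 22.6] turn [0.    0.001 0.   ]
```

View pics/a3.png

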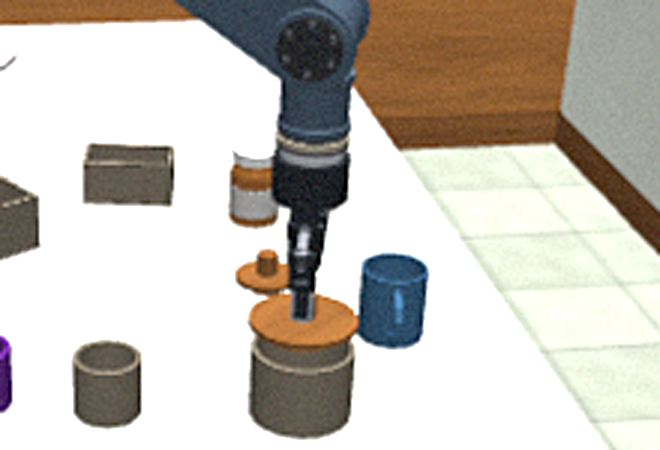

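View pics/a3t.png

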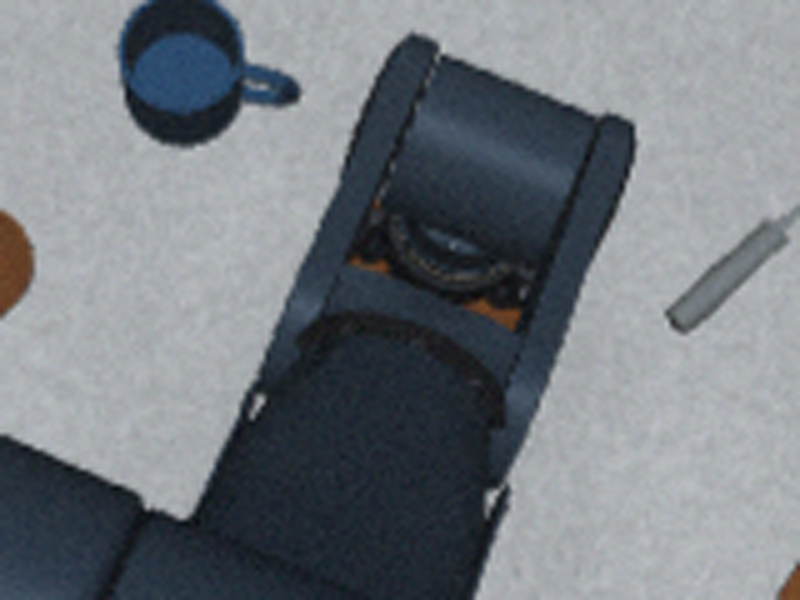

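The side view shows the lid at crop (304,318), just above and centred on jar_large at (302,390). I lower it slowly.

Request:
servo_tool(motion=[[-1, -2, 2, 0, 0, 0, -1], [-1, -2, 2, 0, 0, 0, -1], [0, 0, 3, 0, 0, 0, -1], [0, 0, 3, 0, 0, 0, -1], [0, 0, 2, 0, 0, 0, -1]])

```text
t: 7.05
tcp_pos: [0.6635, -0.1413, 0.1043]
tool_rot: [0.155, 0.988, -0.001, 0.003]
force: [0.4, 0.2, -1.4]
finger_gap: 0.29
```

```bash
python3 go.py 661.3,-138.4,92,-
```

```text
t 7.05 tcp [ 663.5 -141.3  104.3] alpha 162.2 F [ 0.4  0.2 -1.4] gap 0.29 q1,q6 [-0.37 -1.63]
shift [ 3.1  2.1 12.2] turn [-0.     0.006 -0.   ]
```

Request:
servo_tool(motion=[[1, 1, 2, 0, 0, 0, -1], [1, 1, 2, 0, 0, 0, -1], [0, 0, 2, 0, 0, 0, -1], [0, 0, 2, 0, 0, 0, -1]])

```text
t: 7.38
tcp_pos: [0.662, -0.1386, 0.0952]
tool_rot: [0.155, 0.988, -0.0, 0.003]
force: [0.3, -0.4, -0.3]
finger_gap: 0.288
```

```bash
python3 go.py 661.3,-138.4,92,-
```

```text
t 7.38 tcp [ 662.  -138.6   95.2] alpha 162.2 F [ 0.3 -0.4 -0.3] gap 0.288 q1,q6 [-0.37 -1.63]
shift [ 0.7 -0.   3.2] turn [0.    0.006 0.   ]
```

Request:
servo_tool(motion=[[0, 0, 1.5, 0, 0.002, 0, -1], [0, 0, 1.5, 0, 0.002, 0, -1], [0, 0, 1, 0, 0, 0, -1]])

```text
t: 7.63
tcp_pos: [0.6618, -0.1383, 0.0918]
tool_rot: [0.155, 0.988, -0.0, 0.0]
force: [-3.8, 1.2, 11.0]
finger_gap: 0.283
```

```bash
python3 go.py 661.3,-138.4,92,-
```

```text
t 7.63 tcp [ 661.8 -138.3   91.8] alpha 162.2 F [-3.8  1.2 11. ] gap 0.283 q1,q6 [-0.37 -1.63]
shift [ 0.4 -0.2 -0.2] turn [-0.     0.001 -0.   ]
```

Contact shows 11 N at exactly the home height. I release gently and retreat.

Request:
servo_tool(motion=[[0, 0, -0.5, 0, 0, 0, -0.2], [0, 0, 0, 0, 0, 0, 0.0], [0, 0, 0, 0, 0, 0, 0.2], [0, 0, 0, 0, 0, 0, 0.2], [0, 0, -10, 0, 0, 0, 0.2], [0, 0, -20, 0, 0, 0, 0.2], [0, 0, -30, 0, 0, 0, 0.2], [0, 0, -30, 0, 0, 0, 0.2], [0, 0, -10, 0, 0, 0, 0.2], [0, 0, 0, 0, 0, 0, 0.2]])

```text
t: 8.47
tcp_pos: [0.6615, -0.1383, 0.197]
tool_rot: [0.155, 0.988, 0.0, -0.001]
force: [-0.5, -0.2, 0.1]
finger_gap: 0.601
```

```bash
python3 go.py 681,143.8,200,-; python3 look.py side 220 100 220 150 3 a4
```

```text
t 8.47 tcp [ 661.5 -138.3  197. ] alpha 162.2 F [-0.5 -0.2  0.1] gap 0.601 q1,q6 [-0.37 -1.63]
shift [ 67.8 274.5  -2.8] turn [ 0.    -0.002 -0.   ]
```

View pics/a4.png

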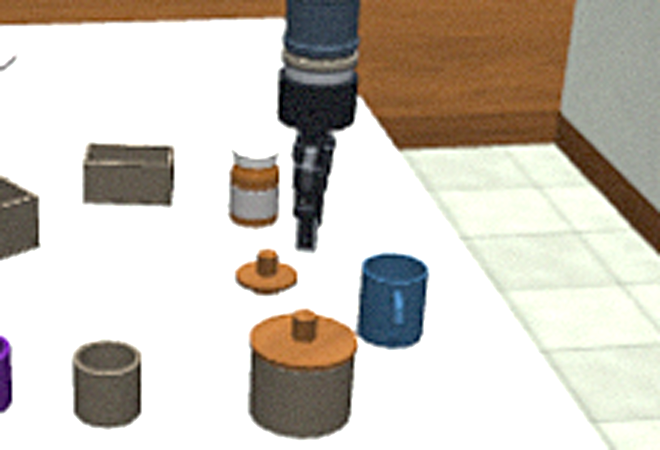

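The large lid sits flat on jar_large at crop (303,340). Next is the small lid.

Request:
servo_tool(motion=[[4, 16, 0, 0, 0, 0, 0.2], [7, 28, 0, 0, 0, 0, 0.2], [8, 34, 0, 0, 0, 0, 0.2], [8, 34, 0, 0, 0, 0, 0.2], [8, 34, 0, 0, 0, 0, 0.2], [8, 34, 0, 0, 0, 0, 0.2], [8, 34, 0, 0, 0, 0, 0.2], [7, 26, 4, 0, 0, 0, 0.2], [5, 16, 6, 0, 0, 0, 0.2], [2, 8, 8, 0, 0, 0, 0.2], [0, 2, 8, 0, 0, 0, 0.2], [0, 0, 4, 0, 0, 0, 0.2]])

```text
t: 9.52
tcp_pos: [0.6675, 0.157, 0.1423]
tool_rot: [0.156, 0.988, 0.0, -0.019]
force: [0.4, -0.7, -0.5]
finger_gap: 0.601
```

```bash
python3 go.py 681,143.8,60,-
```

```text
t 9.52 tcp [667.5 157.  142.3] alpha 162.1 F [ 0.4 -0.7 -0.5] gap 0.601 q1,q6 [ 0.06 -1.2 ]
shift [-20.   -8.   81.6] turn [-0.005 -0.037  0.   ]
```

Request:
servo_tool(motion=[[-10, -3, 8, -0.002, -0.016, 0, 0.2], [-6, -3, 14, -0.001, -0.012, 0, 0.2], [-3, -1, 18, 0, -0.006, 0, 0.2], [-1, 0, 14, 0, 0, 0, 0.2], [0, 0, 8, 0, 0, 0, 0.2], [0, 0, 4, 0, 0, 0, 0.2], [0, 0, 0, 0, 0, 0, 0.2]])

```text
t: 10.1
tcp_pos: [0.6799, 0.1349, 0.065]
tool_rot: [0.16, 0.987, -0.004, -0.007]
force: [0.8, 0.8, -0.3]
finger_gap: 0.605
```

```bash
python3 go.py 681,143.8,24,-
```

```text
t 10.1 tcp [679.9 134.9  65. ] alpha 161.6 F [ 0.8  0.8 -0.3] gap 0.605 q1,q6 [ 0.04 -1.21]
shift [ 1.2  9.2 40.9] turn [-0.009 -0.013  0.   ]
```

Request:
servo_tool(motion=[[0, 4, 2, -0.004, -0.006, 0, 0.2], [0, 2, 6, -0.002, -0.003, 0, 0.2], [0, 1, 8, 0, 0, 0, 0.2], [0, 0, 6, 0, 0, 0, 0.2], [0, 0, 2, 0, 0, 0, 0.2], [0, 0, 0, 0, 0, 0, 0.2]])

```text
t: 10.6
tcp_pos: [0.6839, 0.1414, 0.0412]
tool_rot: [0.161, 0.987, -0.001, 0.0]
force: [-0.4, 0.2, -1.2]
finger_gap: 0.599
```

```bash
python3 go.py 681,143.8,24,-
```

```text
t 10.6 tcp [683.9 141.4  41.2] alpha 161.5 F [-0.4  0.2 -1.2] gap 0.599 q1,q6 [ 0.04 -1.2 ]
shift [ 3.5  1.4 17.1] turn [-0.001  0.001 -0.   ]
```

Request:
servo_tool(motion=[[2, 1, 6, 0, 0, 0, 0.2], [1, 0, 6, 0, 0, 0, 0.2], [0, 0, 3, 0, 0, 0, 0.2], [0, 0, 1, 0, 0, 0, 0.2], [0, 0, 0, 0, 0, 0, 0.2]])

```text
t: 11.02
tcp_pos: [0.6812, 0.1441, 0.0238]
tool_rot: [0.16, 0.987, -0.001, 0.001]
force: [0.2, -1.0, 0.8]
finger_gap: 0.599
```

```bash
python3 go.py 681,143.8,24,-
```

```text
t 11.02 tcp [681.2 144.1  23.8] alpha 161.6 F [ 0.2 -1.   0.8] gap 0.599 q1,q6 [ 0.05 -1.2 ]
shift [ 0.1 -0.3 -0.2] turn [-0.001  0.002 -0.   ]
```

Request:
servo_tool(motion=[[0, 0, 0, 0, 0, 0, -0.5], [0, 0, 0, 0, 0, 0, -1], [0, 0, 0, 0, 0, 0, -1], [0, 0, 0, 0, 0, 0, -1], [0, 0, 0, 0, 0, 0, -1], [0, 0, 0, 0, 0, 0, -1]])

```text
t: 11.52
tcp_pos: [0.6818, 0.1439, 0.0244]
tool_rot: [0.16, 0.987, -0.0, 0.001]
force: [0.8, -0.4, -0.5]
finger_gap: 0.285
```

```bash
python3 go.py 681,143.8,24,-
```

```text
t 11.52 tcp [681.8 143.9  24.4] alpha 161.6 F [ 0.8 -0.4 -0.5] gap 0.285 q1,q6 [ 0.05 -1.2 ]
shift [ 0.7 -0.3  0.4] turn [-0.001  0.003 -0.   ]
```

Request:
servo_tool(motion=[[0, 0, -6, 0, 0, 0, -1], [0, 0, -12, 0, 0, 0, -1], [0, 0, -20, 0, 0, 0, -1], [0, 0, -30, 0, 0, 0, -1], [0, 0, -36, 0, 0, 0, -1], [0, 0, -36, 0, 0, 0, -1], [0, 0, -20, 0, 0, 0, -1], [0, 0, 0, 0, 0, 0, -1]])

```text
t: 12.18
tcp_pos: [0.68, 0.144, 0.1942]
tool_rot: [0.16, 0.987, -0.001, -0.001]
force: [0.4, 0.1, 0.1]
finger_gap: 0.286
```

```bash
python3 go.py 462.6,-111.7,180,-
```

```text
t 12.18 tcp [680.  144.  194.2] alpha 161.5 F [0.4 0.1 0.1] gap 0.286 q1,q6 [ 0.05 -1.2 ]
shift [ 125.3 -311.3   15. ] turn [-0.002 -0.001  0.   ]
```

Request:
servo_tool(motion=[[6, -16, 0, 0, 0, 0, -1], [11, -28, 0, 0, 0, 0, -1], [13, -33, 0, 0, 0, 0, -1], [13, -33, 0, 0, 0, 0, -1], [13, -33, 0, 0, 0, 0, -1], [13, -33, 0, 0, 0, 0, -1], [13, -33, 0, 0, 0, 0, -1], [13, -33, 0, 0, 0, 0, -1], [10, -22, 0, 0, 0, 0, -1], [7, -14, 0, 0, 0, 0, -1], [4, -7, 0, 0, 0, 0, -1], [0, 0, 0, 0, 0, 0, -1]])

```text
t: 13.18
tcp_pos: [0.4677, -0.0947, 0.1911]
tool_rot: [0.158, 0.987, 0.002, 0.0]
force: [0.2, 0.0, -0.5]
finger_gap: 0.288
```

```bash
python3 go.py 462.6,-111.7,100,-
```

```text
t 13.18 tcp [467.7 -94.7 191.1] alpha 161.8 F [ 0.2  0.  -0.5] gap 0.288 q1,q6 [-0.44 -1.69]
shift [ -0.4 -18.   91.1] turn [0.003 0.    0.   ]
```

Request:
servo_tool(motion=[[0, -8, 6, 0.002, 0, 0, -1], [0, -5, 12, 0.001, 0, 0, -1], [0, -2, 18, 0, 0, 0, -1], [0, -1, 20, 0, 0, 0, -1], [0, 0, 12, 0, 0, 0, -1], [0, 0, 6, 0, 0, 0, -1], [0, 0, 2, 0, 0, 0, -1], [0, 0, 0, 0, 0, 0, -1]])

```text
t: 13.85
tcp_pos: [0.4692, -0.1096, 0.11]
tool_rot: [0.155, 0.988, -0.001, 0.004]
force: [-0.1, -0.4, -0.7]
finger_gap: 0.285
```

```bash
python3 go.py 462.6,-111.7,78.4,-;  python3 look.py side 170 120 220 150 3 b1
```

```text
t 13.85 tcp [ 469.2 -109.6  110. ] alpha 162.2 F [-0.1 -0.4 -0.7] gap 0.285 q1,q6 [-0.46 -1.72]
shift [ 5.9 -4.  31.6] turn [0.    0.008 0.   ]
```

View pics/b1.png

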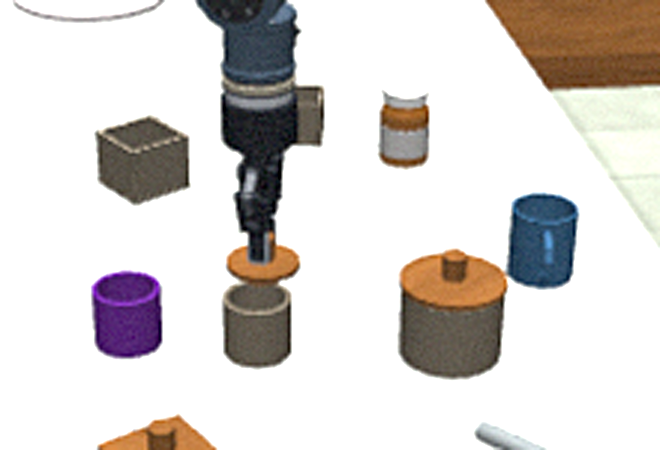

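The small lid hovers over jar_small at crop (263,265), against the jar's mouth at (257,300). That is about 6 mm off to the right, in line with the readout, so I correct it and lower.

Request:
servo_tool(motion=[[3, -2, 4, 0, 0.004, 0, -1], [2, -1, 4, 0, 0.002, 0, -1], [1, -1, 4, 0, 0, 0, -1], [0, 0, 0, 0, 0, 0, -1], [0, 0, 0, 0, 0, 0, -1]])

```text
t: 14.32
tcp_pos: [0.4637, -0.1122, 0.0993]
tool_rot: [0.154, 0.988, -0.001, 0.004]
force: [0.4, -0.5, -0.4]
finger_gap: 0.284
```

```bash
python3 go.py 462.6,-111.7,78.4,-
```

```text
t 14.32 tcp [ 463.7 -112.2   99.3] alpha 162.3 F [ 0.4 -0.5 -0.4] gap 0.284 q1,q6 [-0.47 -1.73]
shift [ 1.4  0.2 20.9] turn [-0.001  0.008 -0.   ]
```

Request:
servo_tool(motion=[[0.5, 0, 4, 0, 0.003, 0, -1], [0.5, 0, 5, 0, 0.002, 0, -1], [0, 0, 4, 0, 0.002, 0, -1], [0, 0, 2, 0, 0, 0, -1], [0, 0, 1, 0, 0, 0, -1]])

```text
t: 14.73
tcp_pos: [0.4633, -0.1124, 0.0825]
tool_rot: [0.154, 0.988, -0.001, 0.001]
force: [-0.0, 0.6, -0.9]
finger_gap: 0.287
```

```bash
python3 go.py 462.6,-111.7,78.4,-
```

```text
t 14.73 tcp [ 463.3 -112.4   82.5] alpha 162.3 F [-0.   0.6 -0.9] gap 0.287 q1,q6 [-0.47 -1.73]
shift [0.9 0.5 4.1] turn [-0.001  0.002 -0.   ]
```

Request:
servo_tool(motion=[[0, 0, 1.5, 0, 0.001, 0, -1], [0, 0, 1.5, 0, 0, 0, -1], [0, 0, 1, 0, 0, 0, -1], [0, 0, 0.7, 0, 0, 0, -1]])

```text
t: 15.07
tcp_pos: [0.4633, -0.1124, 0.0777]
tool_rot: [0.154, 0.988, -0.001, 0.0]
force: [-3.2, -0.1, 18.1]
finger_gap: 0.287
```

```bash
python3 go.py 462.6,-111.7,78.4,-
```

```text
t 15.07 tcp [ 463.3 -112.4   77.7] alpha 162.3 F [-3.2 -0.1 18.1] gap 0.287 q1,q6 [-0.47 -1.73]
shift [ 0.9  0.4 -0.7] turn [-0.001  0.    -0.   ]
```

Request:
servo_tool(motion=[[0, 0, -1, 0, 0, 0, -0.3], [0, 0, 0, 0, 0, 0, 0.0], [0, 0, 0, 0, 0, 0, 0.2], [0, 0, 0, 0, 0, 0, 0.2], [0, 0, -10, 0, 0, 0, 0.2], [0, 0, -20, 0, 0, 0, 0.2], [0, 0, -30, 0, 0, 0, 0.2], [0, 0, -30, 0, 0, 0, 0.2], [0, 0, -10, 0, 0, 0, 0.2], [0, 0, 0, 0, 0, 0, 0.2]])

```text
t: 15.9
tcp_pos: [0.4625, -0.1119, 0.1814]
tool_rot: [0.154, 0.988, 0.0, -0.002]
force: [-0.1, -0.3, -0.2]
finger_gap: 0.599
```

```bash
python3 go.py 355.1,-306,180,80; python3 look.py side 170 120 220 150 3 b2
```

```text
t 15.9 tcp [ 462.5 -111.9  181.4] alpha 162.3 F [-0.1 -0.3 -0.2] gap 0.599 q1,q6 [-0.47 -1.73]
shift [  43.2 -217.6    1.7] turn [-0.003 -0.003  1.436]
```

View pics/b2.png

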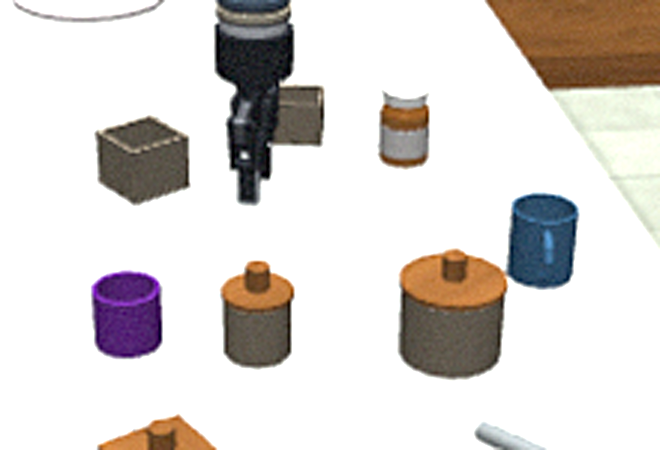

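Both small and large are seated flat: jar_small with its lid at crop (257,310) and jar_large with its lid at (453,310). Next is the square lid.

Request:
servo_tool(motion=[[3, -15, 0, 0, 0, 0, 0.2], [5, -25, 0, 0, 0, 0, 0.2], [6, -30, 0, 0, 0, 0, 0.2], [6, -30, 0, 0, 0, 0, 0.2], [6, -30, 0, 0, 0, 0, 0.2], [6, -30, 0, 0, 0, 0, 0.2], [5, -22, 4, 0, 0, 0, 0.2], [3, -14, 8, 0, 0, 0, 0.2], [1, -7, 8, 0, 0, 0, 0.2], [0, -2, 4, 0, 0, 0, 0.2], [0, 0, 0, 0, 0, 0, 0.2]])

```text
t: 16.87
tcp_pos: [0.3526, -0.2974, 0.1437]
tool_rot: [0.153, 0.988, 0.006, -0.009]
force: [0.3, 1.2, -0.2]
finger_gap: 0.597
```

```bash
python3 go.py 355.1,-306,60,-
```

```text
t 16.87 tcp [ 352.6 -297.4  143.7] alpha 162.4 F [ 0.3  1.2 -0.2] gap 0.597 q1,q6 [-0.94 -2.2 ]
shift [-6.6 -8.2 83.5] turn [ 0.009 -0.02  -0.   ]
```

Request:
servo_tool(motion=[[-2, -4, 8, 0.003, -0.008, 0, 0.2], [-2, -2, 14, 0.002, -0.006, 0, 0.2], [-1, -1, 18, 0, -0.003, 0, 0.2], [0, 0, 14, 0, 0, 0, 0.2], [0, 0, 8, 0, 0, 0, 0.2], [0, 0, 2, 0, 0, 0, 0.2], [0, 0, 0, 0, 0, 0, 0.2]])

```text
t: 17.45
tcp_pos: [0.3575, -0.298, 0.0753]
tool_rot: [0.149, 0.989, 0.005, -0.002]
force: [-0.4, -0.6, -0.3]
finger_gap: 0.601
```

```bash
python3 go.py 355.1,-306,24,-
```

```text
t 17.45 tcp [ 357.5 -298.    75.3] alpha 162.9 F [-0.4 -0.6 -0.3] gap 0.601 q1,q6 [-0.94 -2.22]
shift [-0.4 -8.8 51.2] turn [ 0.009 -0.006 -0.   ]
```

Request:
servo_tool(motion=[[0, -4, 6, 0.004, -0.003, 0, 0.2], [0, -2, 10, 0.002, -0.002, 0, 0.2], [0, -1, 10, 0, 0, 0, 0.2], [0, 0, 6, 0, 0, 0, 0.2], [0, 0, 3, 0, 0, 0, 0.2], [0, 0, 0, 0, 0, 0, 0.2]])

```text
t: 17.95
tcp_pos: [0.3578, -0.3062, 0.041]
tool_rot: [0.147, 0.989, -0.002, 0.003]
force: [0.5, -0.5, 0.5]
finger_gap: 0.599
```

```bash
python3 go.py 355.1,-306,24,-
```

```text
t 17.95 tcp [ 357.8 -306.2   41. ] alpha 163.1 F [ 0.5 -0.5  0.5] gap 0.599 q1,q6 [-0.95 -2.23]
shift [ 2.8 -0.6 17. ] turn [-0.002  0.006 -0.   ]
```

Request:
servo_tool(motion=[[2, 0, 6, 0, 0.003, 0, 0.2], [1, 0, 6, 0, 0.002, 0, 0.2], [0, 0, 3, 0, 0, 0, 0.2], [0, 0, 1, 0, 0, 0, 0.2], [0, 0, 0, 0, 0, 0, 0.2]])

```text
t: 18.37
tcp_pos: [0.3552, -0.306, 0.0244]
tool_rot: [0.147, 0.989, -0.002, 0.001]
force: [-0.2, -1.4, -0.4]
finger_gap: 0.603
```

```bash
python3 go.py 355.1,-306,24,-
```

```text
t 18.37 tcp [ 355.2 -306.    24.4] alpha 163.1 F [-0.2 -1.4 -0.4] gap 0.603 q1,q6 [-0.95 -2.22]
shift [ 0.1 -0.   0.4] turn [-0.004  0.002 -0.   ]
```

Request:
servo_tool(motion=[[0, 0, 0, 0, 0, 0, -0.5], [0, 0, 0, 0, 0, 0, -1], [0, 0, 0, 0, 0, 0, -1], [0, 0, 0, 0, 0, 0, -1], [0, 0, 0, 0, 0, 0, -1], [0, 0, 0, 0, 0, 0, -1]])

```text
t: 18.87
tcp_pos: [0.3554, -0.3062, 0.0249]
tool_rot: [0.147, 0.989, -0.002, 0.001]
force: [-0.2, 0.6, -1.2]
finger_gap: 0.284
```

```bash
python3 go.py 355.1,-306,24,-
```

```text
t 18.87 tcp [ 355.4 -306.2   24.9] alpha 163.1 F [-0.2  0.6 -1.2] gap 0.284 q1,q6 [-0.95 -2.22]
shift [0.4 0.1 0.9] turn [-0.004  0.003 -0.   ]
```

Request:
servo_tool(motion=[[0, 0, -6, 0, 0, 0, -1], [0, 0, -12, 0, 0, 0, -1], [0, 0, -20, 0, 0, 0, -1], [0, 0, -30, 0, 0, 0, -1], [0, 0, -36, 0, 0, 0, -1], [0, 0, -36, 0, 0, 0, -1], [0, 0, -20, 0, 0, 0, -1], [0, 0, 0, 0, 0, 0, -1]])

```text
t: 19.53
tcp_pos: [0.3539, -0.3038, 0.192]
tool_rot: [0.147, 0.989, 0.0, -0.001]
force: [1.0, -0.9, -0.5]
finger_gap: 0.285
```

```bash
python3 go.py 510,-20,200,- 360.9,300.2,200,-
```

```text
t 19.53 tcp [ 353.9 -303.8  192. ] alpha 163.1 F [ 1.  -0.9 -0.5] gap 0.285 q1,q6 [-0.95 -2.22]
shift [-66.6 316.9  -8.1] turn [ 0.    -0.003 -0.   ]
shift [169.3 579.8  -7.5] turn [ 0.    -0.003 -0.   ]
```

Request:
servo_tool(motion=[[-4, 16, 0, 0, 0, 0, -1], [-7, 30, 0, 0, 0, 0, -1], [-8, 36, 0, 0, 0, 0, -1], [-8, 36, 0, 0, 0, 0, -1], [-8, 36, 0, 0, 0, 0, -1], [-8, 36, 0, 0, 0, 0, -1], [-8, 36, 0, 0, 0, 0, -1], [-8, 36, 0, 0, 0, 0, -1], [-4, 36, 0, 0, 0, 0, -1], [4, 36, 0, 0, 0, 0, -1], [10, 34, 0, 0, 0, 0, -1], [14, 30, 0, 0, 0, 0, -1]])

```text
t: 20.53
tcp_pos: [0.5102, 0.0757, 0.184]
tool_rot: [0.155, 0.988, -0.003, -0.002]
force: [0.5, 0.6, -0.2]
finger_gap: 0.283
```

```bash
python3 go.py 360.9,300.2,190,166.7
```

```text
t 20.53 tcp [510.2  75.7 184. ] alpha 162.2 F [ 0.5  0.6 -0.2] gap 0.283 q1,q6 [-0.07 -1.32]
shift [211.  167.9  -6.3] turn [-0.006 -0.003 -0.079]
```

Request:
servo_tool(motion=[[25, 22, -1, 0, 0, 0, -1], [28, 22, -1, 0, 0, 0, -1], [28, 22, -1, 0, 0, 0, -1], [28, 22, -1, 0, 0, 0, -1], [28, 22, 0, 0, 0, 0, -1], [24, 18, 0, 0, 0, -0.01, -1], [16, 12, 0, 0, 0, -0.02, -1], [8, 6, 0, 0, 0, -0.02, -1], [4, 2, 0, 0, 0, -0.01, -1], [0, 0, 0, 0, 0, 0, -1], [0, 0, 0, 0, 0, 0, -1]])

```text
t: 21.45
tcp_pos: [0.3578, 0.2863, 0.1774]
tool_rot: [0.119, 0.993, -0.006, -0.011]
force: [-0.3, 0.2, -1.7]
finger_gap: 0.285
```

```bash
python3 go.py 360.9,300.2,115,166.7
```

```text
t 21.45 tcp [357.8 286.3 177.4] alpha 166.3 F [-0.3  0.2 -1.7] gap 0.285 q1,q6 [ 0.43 -0.9 ]
shift [-1.  15.2 62.2] turn [-0.015 -0.02  -0.007]
```

Request:
servo_tool(motion=[[0, 6, 6, -0.007, -0.008, -0.003, -1], [0, 4, 12, -0.004, -0.006, -0.003, -1], [0, 2, 14, -0.002, -0.003, 0, -1], [0, 1, 10, 0, 0, 0, -1], [0, 0, 6, 0, 0, 0, -1], [0, 0, 2, 0, 0, 0, -1], [0, 0, 0, 0, 0, 0, -1]])

```text
t: 22.03
tcp_pos: [0.3664, 0.2943, 0.1245]
tool_rot: [0.122, 0.993, -0.001, 0.0]
force: [0.3, 0.2, -1.3]
finger_gap: 0.288
```

```bash
python3 go.py 360.9,300.2,115,166.7;  python3 look.py side 150 100 200 150 3 c1;  python3 look.py top 80 180 150 130 5 c1t
```

```text
t 22.03 tcp [366.4 294.3 124.5] alpha 166.0 F [ 0.3  0.2 -1.3] gap 0.288 q1,q6 [ 0.44 -0.89]
shift [6.7 4.4 9.5] turn [-0.001  0.    -0.012]
```

View pics/c1.png

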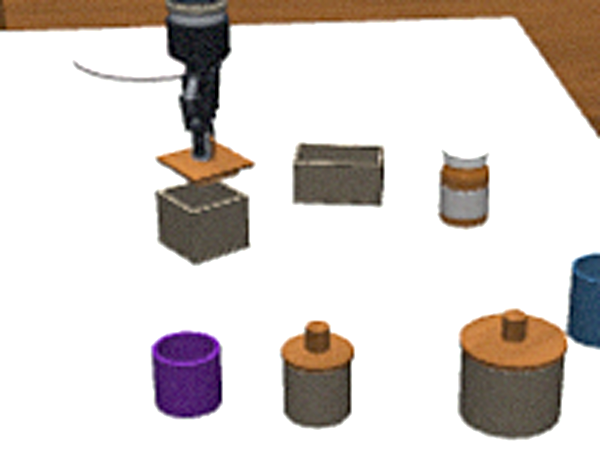

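View pics/c1t.png

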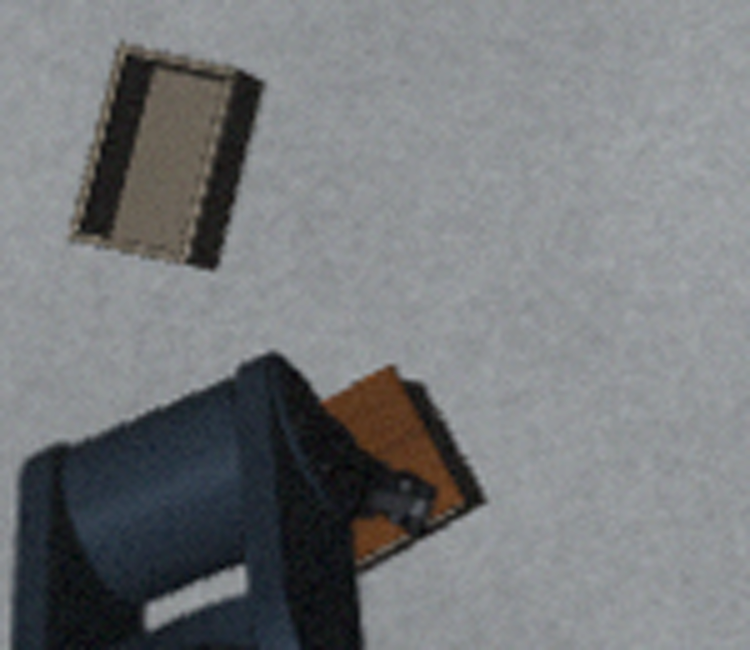

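The square lid's edges run parallel to jar_square's rim in both views. It hovers at side crop (206,160), against the mouth at (203,195), about 6 mm off as the readout says. I correct and lower.

Request:
servo_tool(motion=[[3, 2, 2, 0, 0, -0.006, -1], [2, 1, 2, 0, 0, -0.004, -1], [1, 1, 2, 0, 0, -0.002, -1], [0, 0, 2, 0, 0, 0, -1], [0, 0, 1, 0, 0, 0, -1]])

```text
t: 22.55
tcp_pos: [0.3626, 0.301, 0.1174]
tool_rot: [0.115, 0.993, 0.001, 0.003]
force: [0.7, -1.2, -0.4]
finger_gap: 0.284
```

```bash
python3 go.py 360.9,300.2,84.9,166.7
```

```text
t 22.55 tcp [362.6 301.  117.4] alpha 166.8 F [ 0.7 -1.2 -0.4] gap 0.284 q1,q6 [ 0.46 -0.88]
shift [ 1.6 -1.3 32.4] turn [0.003 0.005 0.001]
```

Request:
servo_tool(motion=[[0.5, -0.5, 5, 0.001, 0.002, 0, -1], [0.5, -0.5, 6, 0.001, 0.001, 0, -1], [0, 0, 6, 0, 0, 0, -1], [0, 0, 4, 0, 0, 0, -1], [0, 0, 2, 0, 0, 0, -1], [0, 0, 0, 0, 0, 0, -1]])

```text
t: 23.05
tcp_pos: [0.361, 0.3003, 0.0914]
tool_rot: [0.115, 0.993, -0.0, 0.001]
force: [0.3, 0.0, -0.7]
finger_gap: 0.285
```

```bash
python3 go.py 360.9,300.2,84.9,166.7
```

```text
t 23.05 tcp [361.  300.3  91.4] alpha 166.8 F [ 0.3  0.  -0.7] gap 0.285 q1,q6 [ 0.46 -0.88]
shift [ 0.1 -0.1  6.5] turn [0.    0.001 0.002]
```

Request:
servo_tool(motion=[[0, 0, 2, 0, 0, 0, -1], [0, 0, 2, 0, 0, 0, -1], [0, 0, 1.5, 0, 0, 0, -1], [0, 0, 1, 0, 0, 0, -1]])

```text
t: 23.38
tcp_pos: [0.3613, 0.3004, 0.0846]
tool_rot: [0.115, 0.993, 0.0, 0.001]
force: [-2.2, -1.4, 17.3]
finger_gap: 0.289
```

```bash
python3 go.py 360.9,300.2,84.9,166.7
```

```text
t 23.38 tcp [361.3 300.4  84.6] alpha 166.8 F [-2.2 -1.4 17.3] gap 0.289 q1,q6 [ 0.46 -0.88]
shift [ 0.3 -0.3 -0.3] turn [0.    0.001 0.002]
```

Request:
servo_tool(motion=[[0, 0, -1, 0, 0, 0, -0.3], [0, 0, 0, 0, 0, 0, 0.0], [0, 0, 0, 0, 0, 0, 0.2], [0, 0, 0, 0, 0, 0, 0.2], [0, 0, -10, 0, 0, 0, 0.2], [0, 0, -20, 0, 0, 0, 0.2], [0, 0, -30, 0, 0, 0, 0.2], [0, 0, -30, 0, 0, 0, 0.2], [0, 0, -10, 0, 0, 0, 0.2], [0, 0, 0, 0, 0, 0, 0.2]])

```text
t: 24.22
tcp_pos: [0.3608, 0.3001, 0.1891]
tool_rot: [0.115, 0.993, -0.001, -0.0]
force: [-0.2, 0.3, 0.3]
finger_gap: 0.596
```

```bash
python3 go.py 510,75,200,- 518.2,-422.8,200,-; python3 look.py side 150 100 200 150 3 c2
```

```text
t 24.22 tcp [360.8 300.1 189.1] alpha 166.8 F [-0.2  0.3  0.3] gap 0.596 q1,q6 [ 0.46 -0.88]
shift [-196.7 -185.   -10.8] turn [-0.001 -0.001  0.   ]
shift [-318.5 -667.7  -10.2] turn [-0.001 -0.001  0.   ]
```

View pics/c2.png

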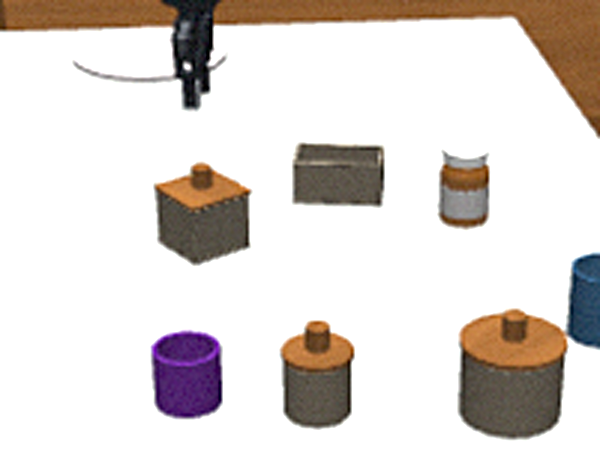

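The square lid sits flat on jar_square at crop (202,190). The last is the oblong lid.

Request:
servo_tool(motion=[[-14, -14, -2, 0, 0, 0, 0.2], [-25, -25, -2, 0, 0, 0, 0.2], [-27, -29, -2, 0, 0, 0, 0.2], [-26, -30, -1, 0, 0, 0, 0.2], [-22, -33, 0, 0, 0, 0, 0.2], [-18, -36, 0, 0, 0, 0, 0.2], [-15, -37, 0, 0, 0, 0, 0.2], [-15, -37, 0, 0, 0, 0, 0.2], [-15, -37, 0, 0, 0, 0, 0.2], [-15, -37, 0, 0, 0, 0, 0.2], [-15, -37, 0, 0, 0, 0, 0.2], [-15, -37, 0, 0, 0, 0, 0.2]])

```text
t: 25.27
tcp_pos: [0.4872, -0.1405, 0.1805]
tool_rot: [0.108, 0.994, 0.001, -0.011]
force: [0.6, 0.7, -1.7]
finger_gap: 0.593
```

```bash
python3 go.py 518.2,-422.8,180,-
```

```text
t 25.27 tcp [ 487.2 -140.5  180.5] alpha 167.6 F [ 0.6  0.7 -1.7] gap 0.593 q1,q6 [-0.5  -1.85]
shift [ -90.8 -269.1   -1.6] turn [ 0.    -0.022 -0.   ]
```

Request:
servo_tool(motion=[[-11, -36, -1, 0, -0.002, 0, 0.2], [-11, -34, -1, 0, -0.002, 0, 0.2], [-11, -34, -1, 0, -0.002, 0, 0.2], [-11, -34, -1, 0, -0.002, 0, 0.2], [-11, -34, -1, 0, -0.002, 0, 0.2], [-10, -28, 0, 0, -0.002, 0, 0.2], [-10, -20, 4, 0, -0.002, 0, 0.2], [-8, -12, 6, 0, -0.002, 0, 0.2], [-4, -6, 6, 0, 0, 0, 0.2], [-1, -2, 4, 0, 0, 0, 0.2], [0, 0, 0, 0, 0, 0, 0.2]])

```text
t: 26.18
tcp_pos: [0.5125, -0.4134, 0.1406]
tool_rot: [0.115, 0.993, 0.007, -0.013]
force: [0.6, 0.3, 0.2]
finger_gap: 0.599
```

```bash
python3 go.py 518.2,-422.8,60,-
```

```text
t 26.18 tcp [ 512.5 -413.4  140.6] alpha 166.8 F [0.6 0.3 0.2] gap 0.599 q1,q6 [-0.85 -2.18]
shift [-9.9 -8.8 80.2] turn [ 0.011 -0.027 -0.   ]
```

Request:
servo_tool(motion=[[-4, -4, 8, 0.004, -0.01, 0, 0.2], [-2, -2, 14, 0.003, -0.008, 0, 0.2], [-1, -1, 18, 0.001, -0.004, 0, 0.2], [0, 0, 14, 0, 0, 0, 0.2], [0, 0, 8, 0, 0, 0, 0.2], [0, 0, 2, 0, 0, 0, 0.2], [0, 0, 0, 0, 0, 0, 0.2]])

```text
t: 26.77
tcp_pos: [0.5172, -0.4127, 0.0709]
tool_rot: [0.111, 0.994, 0.004, -0.004]
force: [0.5, 0.1, -0.1]
finger_gap: 0.597
```

```bash
python3 go.py 518.2,-422.8,24,-
```

```text
t 26.77 tcp [ 517.2 -412.7   70.9] alpha 167.2 F [ 0.5  0.1 -0.1] gap 0.597 q1,q6 [-0.84 -2.19]
shift [ -3.6 -10.   46.8] turn [ 0.008 -0.008 -0.   ]
```

Request:
servo_tool(motion=[[-1, -5, 6, 0.004, -0.004, 0, 0.2], [-1, -2, 10, 0.002, -0.003, 0, 0.2], [0, -1, 8, 0, 0, 0, 0.2], [0, 0, 5, 0, 0, 0, 0.2], [0, 0, 2, 0, 0, 0, 0.2], [0, 0, 0, 0, 0, 0, 0.2]])

```text
t: 27.27
tcp_pos: [0.5189, -0.4223, 0.0393]
tool_rot: [0.111, 0.994, -0.001, 0.002]
force: [0.2, -0.3, 0.5]
finger_gap: 0.601
```

```bash
python3 go.py 518.2,-422.8,24,-
```

```text
t 27.27 tcp [ 518.9 -422.3   39.3] alpha 167.3 F [ 0.2 -0.3  0.5] gap 0.601 q1,q6 [-0.85 -2.2 ]
shift [ 0.6 -0.7 15.3] turn [-0.002  0.004 -0.   ]
```

Request:
servo_tool(motion=[[0.5, -0.5, 6, 0, 0.002, 0, 0.2], [0, 0, 5, 0, 0.001, 0, 0.2], [0, 0, 2, 0, 0, 0, 0.2], [0, 0, 1, 0, 0, 0, 0.2], [0, 0, 0, 0, 0, 0, 0.2]])

```text
t: 27.68
tcp_pos: [0.5184, -0.4232, 0.024]
tool_rot: [0.111, 0.994, -0.001, 0.0]
force: [-0.3, -0.1, -0.2]
finger_gap: 0.596
```

```bash
python3 go.py 518.2,-422.8,24,-
```

```text
t 27.68 tcp [ 518.4 -423.2   24. ] alpha 167.3 F [-0.3 -0.1 -0.2] gap 0.596 q1,q6 [-0.85 -2.2 ]
shift [0.3 0.3 0. ] turn [-0.002  0.001 -0.   ]
```

Request:
servo_tool(motion=[[0, 0, 0, 0, 0, 0, -0.5], [0, 0, 0, 0, 0, 0, -1], [0, 0, 0, 0, 0, 0, -1], [0, 0, 0, 0, 0, 0, -1], [0, 0, 0, 0, 0, 0, -1], [0, 0, 0, 0, 0, 0, -1]])

```text
t: 28.18
tcp_pos: [0.5186, -0.4232, 0.0245]
tool_rot: [0.111, 0.994, -0.001, 0.001]
force: [0.7, 0.8, -1.4]
finger_gap: 0.286
```

```bash
python3 go.py 518.2,-422.8,24,-
```

```text
t 28.18 tcp [ 518.6 -423.2   24.5] alpha 167.3 F [ 0.7  0.8 -1.4] gap 0.286 q1,q6 [-0.85 -2.2 ]
shift [0.5 0.3 0.5] turn [-0.003  0.002 -0.   ]
```

Request:
servo_tool(motion=[[0, 0, -6, 0, 0, 0, -1], [0, 0, -12, 0, 0, 0, -1], [0, 0, -20, 0, 0, 0, -1], [0, 0, -30, 0, 0, 0, -1], [0, 0, -36, 0, 0, 0, -1], [0, 0, -36, 0, 0, 0, -1], [0, 0, -20, 0, 0, 0, -1], [0, 0, 0, 0, 0, 0, -1]])

```text
t: 28.85
tcp_pos: [0.5173, -0.4214, 0.1941]
tool_rot: [0.111, 0.994, 0.0, -0.001]
force: [0.9, -0.4, -0.7]
finger_gap: 0.286
```

```bash
python3 go.py 549,439.5,200,189.7; python3 - <<'E'
from h import *
d=pickle.load(open('pics/c1t.pkl','rb'))
print(measure(d,'jar_oblong',SE['jar_oblong'],26))
E
python3 look.py side 220 160 200 150 3 d1
```

```text
t 28.85 tcp [ 517.3 -421.4  194.1] alpha 167.3 F [ 0.9 -0.4 -0.7] gap 0.286 q1,q6 [-0.85 -2.2 ]
shift [158.6 846.8  -5.3] turn [ 0.001 -0.002 -0.391]
(array([548.96429443, 439.27209473]), (70.90042114257812, 118.32421875), -10.479804992675781)
```

View pics/d1.png

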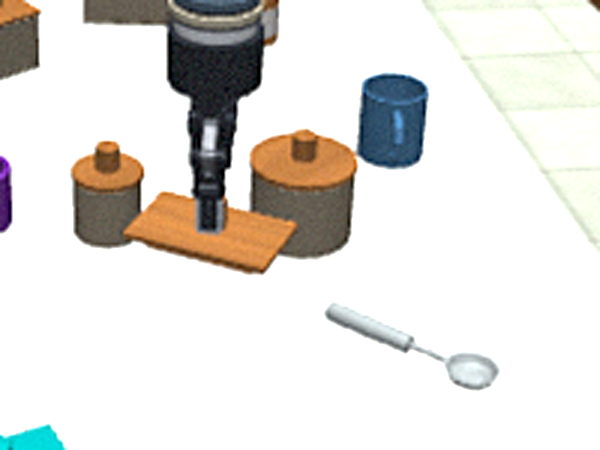

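The oblong lid is held level at crop (212,232). I carry it across to jar_oblong.

Request:
servo_tool(motion=[[3, 16, -1, 0, 0, 0, -1], [6, 30, -1, 0, 0, 0, -1], [7, 37, -1, 0, 0, 0, -1], [7, 37, -1, 0, 0, 0, -1], [7, 37, 0, 0, 0, 0, -1], [7, 37, 0, 0, 0, 0, -1], [7, 37, 0, 0, 0, 0, -1], [7, 37, 0, 0, 0, 0, -1], [7, 37, 0, 0, 0, 0, -1], [7, 37, 0, 0, 0, 0, -1], [7, 37, 0, 0, 0, 0, -1], [7, 37, 0, 0, 0, 0, -1]])

```text
t: 29.9
tcp_pos: [0.5138, 0.0279, 0.1794]
tool_rot: [0.118, 0.993, 0.008, -0.022]
force: [0.8, -1.1, -1.8]
finger_gap: 0.285
```

```bash
python3 go.py 549,439.5,200,189.6
```

```text
t 29.9 tcp [513.8  27.9 179.4] alpha 166.5 F [ 0.8 -1.1 -1.8] gap 0.285 q1,q6 [-0.17 -1.52]
shift [ 63.1 408.5 -13.2] turn [ 0.02  -0.043 -0.404]
```

Request:
servo_tool(motion=[[6, 37, -3, 0.001, -0.004, 0, -1], [6, 37, -3, 0.001, -0.004, 0, -1], [6, 37, -3, 0.001, -0.004, 0, -1], [6, 37, -3, 0.001, -0.004, 0, -1], [6, 37, -3, 0.001, -0.004, 0, -1], [6, 37, -2, 0.001, -0.004, 0, -1], [6, 36, -2, 0.001, -0.004, 0, -1], [6, 32, -2, 0.001, -0.004, 0, -1], [5, 24, -2, 0.001, -0.004, 0, -1], [3, 14, -1, 0.001, -0.002, 0, -1], [1, 7, 0, 0, 0, 0, -1], [0, 2, 0, 0, 0, 0, -1]])

```text
t: 30.9
tcp_pos: [0.5027, 0.3975, 0.1817]
tool_rot: [0.111, 0.993, -0.007, -0.032]
force: [-0.4, -1.1, -1.5]
finger_gap: 0.284
```

```bash
python3 go.py 549,439.5,180,189.6
```

```text
t 30.9 tcp [502.7 397.5 181.7] alpha 167.2 F [-0.4 -1.1 -1.5] gap 0.284 q1,q6 [ 0.48 -0.88]
shift [-35.9  51.2  -1.5] turn [-0.008 -0.065 -0.39 ]
```

Request:
servo_tool(motion=[[-10, 14, -1, -0.003, -0.022, -0.02, -1], [-9, 12, 0, -0.002, -0.018, -0.05, -1], [-7, 9, 0, 0, -0.012, -0.08, -1], [-4, 5, 0, 0, -0.006, -0.08, -1], [-2, 2, 0, 0, 0, -0.07, -1], [0, 0, 0, 0, 0, -0.05, -1], [0, 0, 0, 0, 0, -0.03, -1], [0, 0, 0, 0, 0, -0.01, -1], [0, 0, 0, 0, 0, 0, -1]])

```text
t: 31.65
tcp_pos: [0.5324, 0.4219, 0.1663]
tool_rot: [-0.09, 0.996, -0.014, -0.018]
force: [-1.1, -0.3, -1.6]
finger_gap: 0.284
```

```bash
python3 go.py 549,439.5,105,189.6
```

```text
t 31.65 tcp [532.4 421.9 166.3] alpha -169.7 F [-1.1 -0.3 -1.6] gap 0.284 q1,q6 [ 0.51 -1.24]
shift [-21.8  15.8  60.1] turn [-0.024 -0.038  0.013]
```

Request:
servo_tool(motion=[[-9, 7, 2, -0.01, -0.016, 0.005, -1], [-6, 4, 6, -0.006, -0.01, 0.003, -1], [-3, 2, 10, -0.003, -0.005, 0, -1], [-1, 1, 10, 0, 0, 0, -1], [0, 0, 8, 0, 0, 0, -1], [0, 0, 3, 0, 0, 0, -1], [0, 0, 0, 0, 0, 0, -1]])

```text
t: 32.23
tcp_pos: [0.5487, 0.4376, 0.1194]
tool_rot: [-0.083, 0.996, -0.003, -0.004]
force: [-0.6, -0.5, -1.0]
finger_gap: 0.291
```

```bash
python3 go.py 549,439.5,72.5,189.6; python3 look.py side 150 80 200 150 3 d2;  python3 look.py top 60 160 150 130 5 d2t
```

```text
t 32.23 tcp [548.7 437.6 119.4] alpha -170.4 F [-0.6 -0.5 -1. ] gap 0.291 q1,q6 [ 0.52 -1.22]
shift [-1.1  2.  46.9] turn [-0.005 -0.009 -0.   ]
```

View pics/d2.png

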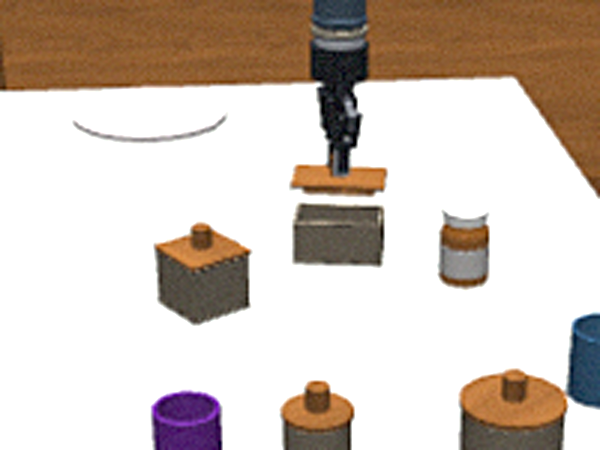

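View pics/d2t.png

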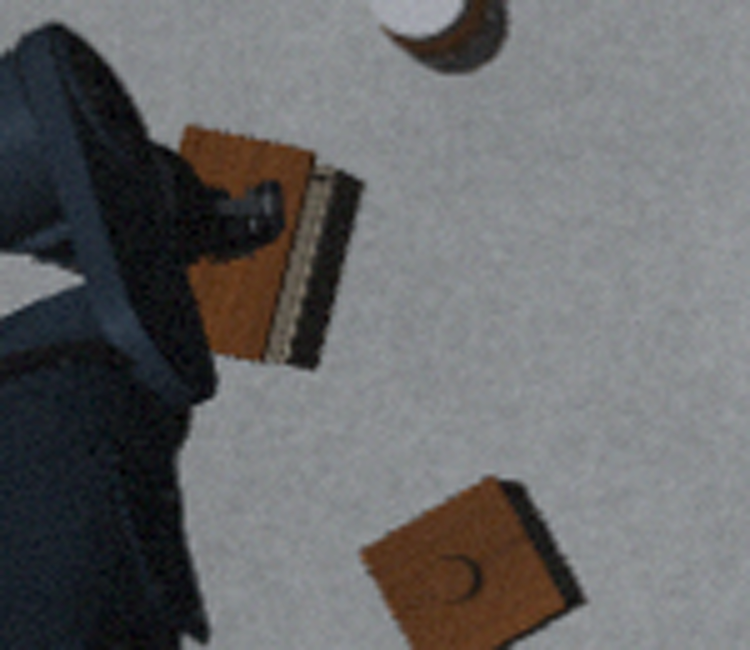

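In the top view the lid edge is parallel to jar_oblong's rim. The sideways gap at (310,260) matches the expected parallax. I lower it.

Request:
servo_tool(motion=[[-0.5, 1, 6, -0.002, -0.004, 0, -1], [-0.5, 0.5, 8, -0.001, -0.003, 0, -1], [0, 0, 8, 0, 0, 0, -1], [0, 0, 4, 0, 0, 0, -1], [0, 0, 1, 0, 0, 0, -1], [0, 0, 0, 0, 0, 0, -1]])

```text
t: 32.83
tcp_pos: [0.5504, 0.4401, 0.0921]
tool_rot: [-0.084, 0.996, -0.0, 0.001]
force: [-0.2, -0.2, -1.0]
finger_gap: 0.283
```

```bash
python3 go.py 549,439.5,72.5,189.6
```

```text
t 32.83 tcp [550.4 440.1  92.1] alpha -170.4 F [-0.2 -0.2 -1. ] gap 0.283 q1,q6 [ 0.52 -1.22]
shift [ 1.5 -0.4 19.6] turn [-0.001  0.002 -0.   ]
```

Request:
servo_tool(motion=[[0.7, -0.2, 4, 0, 0.001, 0, -1], [0.4, 0, 4, 0, 0, 0, -1], [0, 0, 4, 0, 0, 0, -1], [0, 0, 2, 0, 0, 0, -1], [0, 0, 1, 0, 0, 0, -1]])

```text
t: 33.25
tcp_pos: [0.5497, 0.4399, 0.0763]
tool_rot: [-0.084, 0.997, 0.0, 0.001]
force: [0.2, -0.0, -1.1]
finger_gap: 0.286
```

```bash
python3 go.py 549,439.5,72.5,189.6
```

```text
t 33.25 tcp [549.7 439.9  76.3] alpha -170.4 F [ 0.2 -0.  -1.1] gap 0.286 q1,q6 [ 0.52 -1.22]
shift [ 0.8 -0.3  3.8] turn [-0.     0.003 -0.   ]
```

Request:
servo_tool(motion=[[0.4, -0.2, 1.5, 0, 0.001, 0, -1], [0, 0, 1.5, 0, 0, 0, -1], [0, 0, 1, 0, 0, 0, -1], [0, 0, 0.6, 0, 0, 0, -1]])

```text
t: 33.58
tcp_pos: [0.5494, 0.4397, 0.0723]
tool_rot: [-0.084, 0.997, 0.0, 0.001]
force: [-1.7, -1.1, 2.7]
finger_gap: 0.282
```

```bash
python3 go.py 549,439.5,72.5,189.6
```

```text
t 33.58 tcp [549.4 439.7  72.3] alpha -170.4 F [-1.7 -1.1  2.7] gap 0.282 q1,q6 [ 0.52 -1.22]
shift [ 0.5 -0.2 -0.2] turn [-0.     0.002 -0.   ]
```

Contact has just begun, at home height. I give it one more small press, then release.

Request:
servo_tool(motion=[[0, 0, 0.7, 0, 0, 0, -1], [0, 0, 0.5, 0, 0, 0, -1]])

```text
t: 33.75
tcp_pos: [0.5495, 0.4397, 0.0723]
tool_rot: [-0.084, 0.997, 0.0, 0.001]
force: [-0.6, -1.2, 2.0]
finger_gap: 0.282
```

Request:
servo_tool(motion=[[0, 0, -0.7, 0, 0, 0, -0.3], [0, 0, 0, 0, 0, 0, 0.0], [0, 0, 0, 0, 0, 0, 0.2], [0, 0, 0, 0, 0, 0, 0.2], [0, 0, -10, 0, 0, 0, 0.2], [0, 0, -20, 0, 0, 0, 0.2], [0, 0, -30, 0, 0, 0, 0.2], [0, 0, -36, 0, 0, 0, 0.2], [0, 0, -36, 0, 0, 0, 0.2], [0, 0, -20, 0, 0, 0, 0.2], [0, 0, 0, 0, 0, 0, 0.2]])

```text
t: 34.67
tcp_pos: [0.5491, 0.4395, 0.2312]
tool_rot: [-0.083, 0.997, -0.0, -0.0]
force: [0.4, 0.3, 0.9]
finger_gap: 0.598
```

```bash
python3 look.py side 150 80 260 195 3 e1; python3 go.py
```

```text
t 34.72 tcp [548.7 439.2 229.7] alpha -170.4 F [0.3 0.7 1.6] gap 0.603 q1,q6 [ 0.52 -1.22]
```

View pics/e1.png

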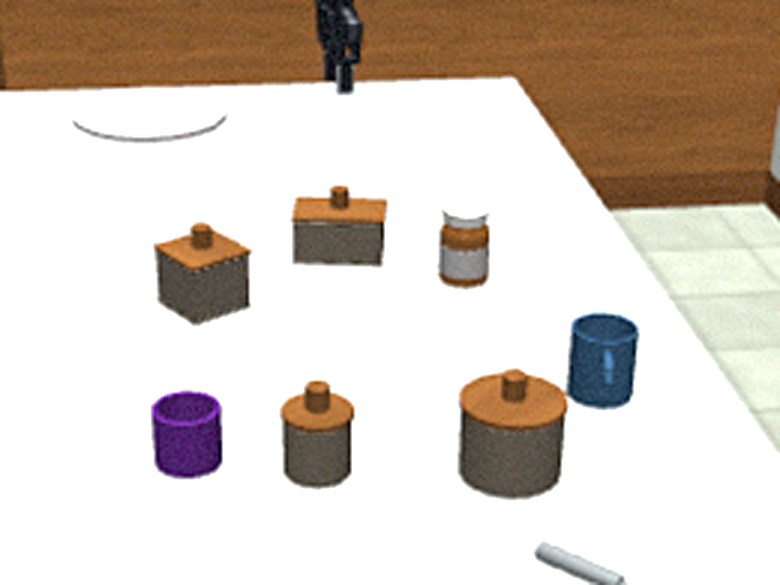

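All four lids look flat on their jars. I back the arm off for a clear top view and a numeric check.

Request:
servo_tool(motion=[[14, -14, -2, 0, 0, 0, 0.2], [20, -28, -4, 0, 0, 0, 0.2], [20, -30, -4, 0, 0, 0, 0.2], [20, -30, -4, 0, 0, 0, 0.2], [14, -30, -2, 0, 0, 0, 0.2], [10, -30, 0, 0, 0, 0, 0.2], [6, -24, 0, 0, 0, 0, 0.2], [0, -14, 0, 0, 0, 0, 0.2], [0, -6, 0, 0, 0, 0, 0.2], [0, 0, 0, 0, 0, 0, 0.2]])

```text
t: 35.55
tcp_pos: [0.4667, 0.2088, 0.2332]
tool_rot: [-0.085, 0.996, -0.002, -0.012]
force: [0.3, 0.2, -0.3]
finger_gap: 0.604
```

```bash
python3 look.py top 60 100 360 220 2 e2; python3 go.py; python3 - <<'E'
import h; from h import *
d=pickle.load(open('pics/e2.pkl','rb'));d0=pickle.load(open('pics/top0.pkl','rb'));res=pickle.load(open('pics/res.pkl','rb'))
for k in('large','small','square','oblong'):
    z=H['jar_'+k]+.008; H['lid_'+k]=z
    c,s,a=measure(d,'lid_'+k,SE['jar_'+k],26); print(k,c.round(1),np.round(s,1),round(a,1),'jar',res['jar_'+k][0].round(1),round(res['jar_'+k][1],1))
E
```

```text
t 35.6 tcp [466.6 209.4 233.1] alpha -170.2 F [ 0.2  0.2 -0.8] gap 0.604 q1,q6 [ 0.2  -1.54]
large [ 661.6 -137.2] [110.1 110.9] 0 jar [ 661.7 -138.5] 0
small [ 463.6 -110.9] [73.8 73.9] 0 jar [ 462.6 -111.7] 0
square [395.6 315.4] [36.7 90.5] -79.5 jar [360.9 300.2] 31.3
oblong [550.1 440.6] [ 75.5 123.3] -10.5 jar [549.  439.5] -10.2
```

View pics/e2.png

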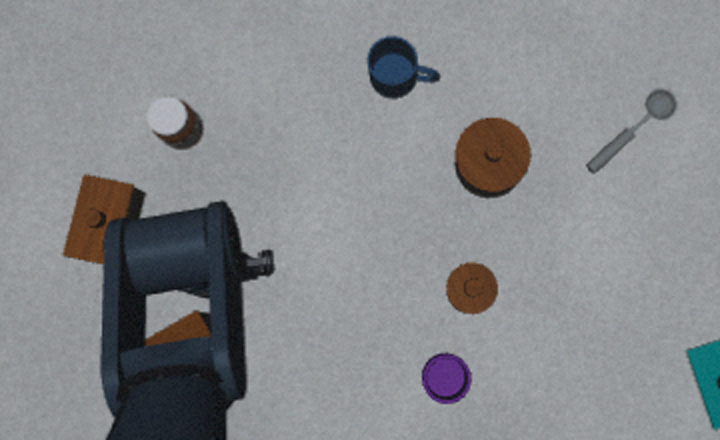

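Three lids measure within about 1.5 mm and 0.3° of their jars. The arm hides the square one here, but it was clear in the earlier d2t frame.

```bash
python3 - <<'E'
from h import *
d=pickle.load(open('pics/d2t.pkl','rb'))
H['lid_square']=.08
c,s,a=measure(d,'lid_square',SE['jar_square'],26); print(c.round(1),np.round(s,1),a)
from station import manip
print(manip.sign_off())
E
```

```text
[362.  300.9] [87.5 87.6] -58.29351234436035
the job is handed in; nothing more can be done
None
```

All four lids are on their matching canisters, and I handed the job in at about 36 s of the 115 s allowed. I set each lid down slowly and took the gripper away before handing in.

- **Seating:** each lid stopped at its home height within about 1 mm. The contact force was 11–18 N for the large, small and square lids. The oblong lid showed only 2–3 N, even after I commanded it about a millimetre further.
- **Alignment:** after release, the top-view lid centres were within 1.6 mm of the canister centres. Angles were within 0.5° for the square and oblong lids. In the side view all four plates lie flat on their rims.
- **Square lid:** the arm hid it in the final top picture, so its numbers come from a clear frame taken earlier, after it had been placed.
- **Camera offset:** my measured outlines projected about 1 px (about 3 mm) too high in the side view. I relied on the top view, and the seating results agreed with it.
- **Other objects:** I did not touch the mug, the spread jar, the turquoise lid or the purple pot. The mug, spread jar and purple pot look unmoved in the pictures, but I did not measure any of the four afterwards.

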